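# Clamp a cassette-deck flywheel with the click wrench

## Task

Take the brass flywheel by its hub, set it gently, round side down, into the white cup on the sloping jig so that it sits fully home and square to the slope, and let go; then swing the steel gate fully shut across it, up to the bolt. Last, turn the click wrench clockwise until the bolt is tight and the handle's breakaway joint trips, and leave the handle folded; do not disturb the cassette, the chrome pulley or the rubber roller.

Things in the scene. Friction and masses are not known exactly. Their poses are not given: they have to be found in the camera images.
- flywheel_center (a point): Centre, half-way up, of the loose brass flywheel (74 mm tall, 0.3-0.55 kg; z = axis, hub up). Below it: disc 84 mm across from -7 to -21 mm, then a rounded base 16 mm tall, 62 mm across at top, 28 at bottom (-37 mm). Above: plain round hub 22 mm across up to +37 mm, the place to grip (17 mm above this point). Starts upright in the cork ring.
- cork_ring: Fixed cork ring on the bench, 88 mm across, hole 68 mm, 22 mm tall, in which the flywheel starts with its disc resting on the ring's top; origin at the middle of its underside.
- face: Fixed blue plate of the jig, 180 mm up the slope by 250 mm wide, tilted 30 degrees, low edge towards the robot. Origin on its surface, 85 mm above the bench, 20 mm right of its middle. Axes: x up the slope (away from the robot), y left, z square off the face. The jig's yaw varies by 0.22 rad.
- seat (a point): Flywheel's centre point when fully home; axes as the face, 45 mm off its surface. White conical cup: 24 mm tall, rim 80 mm across outside and 66 inside, tapering inside to 40 mm; the flywheel's disc rests on the rim, the rounded base centres itself inside with about 2 mm play.
- lamp_bar (a point): Middle of a fixed lamp bar, 18 mm thick, 250 mm long along y of the face, on two posts: 172 mm off the face and 82 mm up the slope from the seat. It overhangs, so a tool that comes straight down at the seat hits it; one that comes square to the face passes clear.
- gate_pivot (a point): Fixed point on the gate's pivot axis (along z; axes as the face), 46 mm off the face, at mid thickness of the gate; 28 mm down the slope and 60 mm left of the seat.
- gate (a joint): Gate angle, rad: 0 shut at its stop (points along -y of the face, 4 mm above the flywheel's disc, fork around the bolt); grows up to 1.5 as it opens, swinging towards -x, down the slope. Starts 0.75 to 1.15. Friction holds it (2 to 4 N at the post moves it). Steel bar 20 mm wide, 8 mm thick, 163 mm long.
- gate_post (a point): Point on the gate's red post, by which it is moved: post 18 mm across, 40 mm tall, square off the gate, 110 mm from the pivot axis. This point is 14 mm below the post's top, 26 mm above the gate's upper surface, 30 mm higher off the face than gate_pivot. Axes of the gate: -y from pivot to post, z off the face.
- bolt_axis (a point): Fixed point on the clamp bolt's axis (along z; axes as the face), 66 mm off the face, level with the middle of the wrench's handle. The wrench's steel head, 36 mm across, sits on the bolt and cannot come off.
- wrench_head (a joint): Turn of bolt and wrench head, rad; grows clockwise seen from above the face (tightens). At 0 the handle points along -y of the face, turned 0.25 rad up the slope; growing turns it down the slope. Starts 0 to 0.3; light friction (3 N at the handle) up to 0.75, where the bolt is tight and stops dead. Stays where left.
- wrench_click (a joint): Fold of the wrench's breakaway joint (yellow knuckle 42 mm from the bolt axis), rad: 0 straight, 0.30 folded in the tightening direction. Straight until the bolt is tight; gives way at about 11 N across the handle, passes over centre at 0.15 and snaps by itself to 0.30 and stays; anything ahead of the handle halts it, pressed on with up to 11 N.
- wrench_grip (a point): Middle of the wrench's black handle, 127 mm from the bolt axis while straight, 85 mm from the knuckle. Handle 18 mm wide and thick; the black sleeve reaches 45 mm inwards and 40 mm outwards from here; 55 mm free beneath it. Axes of the handle: -y outwards along it, z square off the face.
- cassette: Bystander: grey plastic cassette shell, 64 x 100 x 11 mm, lying flat; origin at the middle of its underside.
- pulley: Bystander: chrome capstan pulley, 60 mm across, 45 mm tall, standing on the bench; origin at the middle of its underside.
- roller: Bystander: black rubber pinch roller on a steel axle, 40 mm across, 70 mm tall, standing on the bench; origin at the middle of its underside.
Not all that is in view belongs to the job. Of the things shaped like the part that bears flywheel_center, the brass one is meant.

How it is judged (in metres and radians):
On the way, in this order (a step that is already met when the one before it is completed fails the run):
1. the flywheel sits fully home in the cup, square to the slope, and has been let go, the gate still open and the wrench still straight (distance between flywheel_center and seat below 0.006 m and angle between the z axis of flywheel_center and the z axis of seat, either way round below 0.1 rad and contact force between flywheel and the fingers below 0.05 N and value of joint gate above 0.3 rad and value of joint wrench_click below 0.1 rad), for 0.2 s.
2. the gate is fully shut over the seated flywheel, the wrench not yet tripped (distance between flywheel_center and seat below 0.006 m and angle between the z axis of flywheel_center and the z axis of seat, either way round below 0.1 rad and value of joint gate below 0.06 rad and value of joint wrench_click below 0.1 rad), for 0.1 s.
3. the bolt is tight and the wrench's joint has tripped, with the gate shut over the flywheel (distance between flywheel_center and seat below 0.006 m and angle between the z axis of flywheel_center and the z axis of seat, either way round below 0.1 rad and value of joint gate below 0.06 rad and value of joint wrench_head above 0.68 rad and value of joint wrench_click above 0.22 rad), for 0.1 s.
At the end, for the whole second after the job is handed in: Flywheel at rest in the cup, centre within 6 mm of the seat point, axis within 0.10 rad of the face's normal; gate shut (below 0.06 rad); bolt tight (wrench_head above 0.68 rad) and breakaway joint tripped and still folded (wrench_click above 0.22 rad) (all of step 3 and linear speed of flywheel below 0.03 m/s); the robot touches nothing.
It fails at once if the flywheel is dropped: it falls free, touching nothing, more than 15 mm from its seat (contact force between flywheel and anything else below 0.02 N and distance of flywheel_center from where it was at the start of the episode above 0.03 m and distance between flywheel_center and seat above 0.015 m).
It fails at once if the wrench is tripped before the gate is shut (value of joint wrench_click above 0.15 rad and value of joint gate above 0.1 rad).
It fails at once if the cassette is shifted by more than 30 mm or tipped (distance of cassette from where it was at the start of the episode above 0.03 m or angle between cassette's own z axis and vertical above 0.5 rad).
It fails at once if the pulley is shifted by more than 30 mm or tipped (distance of pulley from where it was at the start of the episode above 0.03 m or angle between pulley's own z axis and vertical above 0.5 rad).
It fails at once if the roller is shifted by more than 30 mm or tipped (distance of roller from where it was at the start of the episode above 0.03 m or angle between roller's own z axis and vertical above 0.5 rad).
It also fails if it takes over 61 s, if anything falls off the work surface, if the arm or the gripper's body presses on something with over 40 N, if the wrist force passes 120 N, or if a joint passes its speed limit or range.

## Robot

A 6-joint arm with a two-finger parallel gripper is mounted at the origin on the work surface. World frame = base frame: x ahead of the robot, y to its left, z up, the work surface at z = 0. Lengths are in mm, angles in degrees, forces in N, time in s.
With the tool pointing down it reaches from about 300 to 850 mm from the base axis. Payload 4.2 kg.
Tool frame: the origin (TCP) lies on the centre line of the jaws, within the pads' length; the fingertips stand env.nose_length ahead of it and the grasp point (between the pads) lies 2 mm behind it (env.nose_length is the distance from the TCP to the fingertips, in mm); z points along the fingers, y is the direction in which the jaws open and shut (so a half turn about z gives the same grasp; the last joint's range is limited). The gripper opens to 91 mm and grips with 3 to 60 N. Pads are 32 mm wide; open, the fingers measure 118 mm over their backs; the gripper's body (76 mm by 178 mm) begins 60 mm behind the grasp point.
Start: joints at [-69.901, 18.312, 89.639, -0, 72.044, -1.146], TCP at [208.361, -535.936, 230.976] pointing down, gripper open.
Joint ranges: [-177.97, 177.97], [-48.28, 115.42], [12.27, 149.76], [-77.06, 257.06], [2.81, 150.46], [-146.56, 146.56]. Speed limits (degrees/s): [147.25, 147.25, 180, 180, 180, 180].

## Interface

Orientations are given as [roll, pitch, yaw] about the fixed x, y, z axes, in that order (R = Rz(yaw) Ry(pitch) Rx(roll)).
In Python, from workcell import env gives the robot as it stands. The module is installed in compiled form; this text tells all that it offers.
- The arm moves only by the tool jog_arm, never from a script. Its argument "deltas" is a list that holds one entry, the list of rows, each a list of 5 numbers: the shift along the tool's x, y, z in m, then the turn about the tool's z in degrees, then the finger opening in m, from 0 to 0.0912. A call has 1 to 20 rows; each row is the pose to reach, as a shift and turn from the pose commanded when the call began, along the tool's axes at that moment; what a row does not reach only later rows make up. A row lasts 1/12 s, in which the tool goes at most 41.7 mm and 7.16 degrees, less where a joint would pass 70% of its speed; a pose out of reach is approached as far as the arm can. A call with a gripper value outside its range is refused whole. The fingers move at their own pace and stop on an object; "grip_force" is the grip in N (left out, the last holds). Time passes only in rows, so rows that repeat a pose let the fingers close. It gives the time, the measured TCP pose, the force and the opening at its end, in the units of the state.
- env.state(): the state, without advancing time (a new reading comes with each control period).
- env.grab_frame(name): name is "scene" or "top" or "wrist"; returns the picture (420x560x3 uint8, red, green, blue); there is no depth.
- env.camera_params(name): a dict with "fx", "fy", "cx", "cy" (pixels), "k1" (the pictures are not rectified: a ray, as slopes to the right and down, at radius r is drawn at 1 + k1 r^2 times it, then the intrinsics apply), "xyz" and "orientation" of the camera in the world. Camera axes: x right, y down, z forward; pixel columns grow to the right and rows downward; lengths in mm; the calibration is good to about 2 mm. A picture is of the moment at which its call begins: read the wrist's pose just before it. camera_params takes no time and is no camera call; for the wrist camera it gives the pose at the moment of the call.
- env.job_done(): hands the job in, once; it reports no verdict.
Trained networks look in the newest picture that a camera, given by its name, has taken for a name from the list of things; names that differ only in an ending like _2 or _b are one class to them, and where a whole thing is asked for, a point or a joint stands for the part that bears it (a point fixed in the world has none). Each returns a list of dicts, best first, with "conf" (0 to 1); they miss things now and then, are a little off and sometimes report something else, mostly with a low value. They report only what shows in the picture. A call takes as long as a camera call. They do not tell look-alikes from the thing itself.
- env.look_for(camera, label): "xyz" ([x, y, z] in mm, in world coordinates, good to about 4 mm: the middle of the surface that is visible of it).
The state is a dict: "time_s": time; "qpos": joint angles; "qvel": joint speeds; "effort": joint torques, N m; "ee_pos": TCP position; "ee_rot": TCP orientation; "force": force on the tool from outside, world axes, zero at the start; "torque": the same for the moment, N m; "gripper_width": finger opening in mm.
Only numpy, scipy, OpenCV 4.12 (cv2) and the standard library are available. Lean on these libraries where they do the work, as an engineer would, in place of code of your own. Each camera call takes 0.05 s, during which the arm holds its last target.

## Working session

There is one attempt and no reset: what is moved stays moved. The work goes in short steps, Python scripts to look and compute and a tool call to move; the robot and the scene stay as the last step left them, time stands still between calls to the robot, and variables do not carry over. Pictures are saved under pics/ and viewed, and the job is handed in when it is done.

Besides the shell and the picture viewer there is one more tool, called after "Emit:" as name(argument=value, ...), one argument or row to a line, values as JSON. jog_arm: Moves the arm, as the interface text tells. Its arguments: {"type":"object","properties":{"deltas":{"type":"array"},"grip_force":{"type":"number"}},"required":["deltas"]}

```bash
mkdir -p pics; ls
cat > h.py <<'E'
import numpy as np, cv2
from scipy.spatial.transform import Rotation as R
from workcell import env
def RR(o): return R.from_euler('xyz',o,degrees=True).as_matrix()
def snap(cam,fn):
    p=env.camera_params(cam); im=env.grab_frame(cam)
    cv2.imwrite('pics/'+fn,cv2.cvtColor(np.asarray(im),cv2.COLOR_RGB2BGR)); return im,p
def proj(p,X):
    c=RR(p['orientation']).T@(np.asarray(X,float)-p['xyz']); a=c[:2]/c[2]; a=a*(1+p['k1']*(a@a))
    return np.array([p['fx']*a[0]+p['cx'],p['fy']*a[1]+p['cy']])
def ray(p,uv):
    d=np.array([(uv[0]-p['cx'])/p['fx'],(uv[1]-p['cy'])/p['fy']]); a=d.copy()
    for _ in range(20): a=d/(1+p['k1']*(a@a))
    return np.array(p['xyz'],float),RR(p['orientation'])@np.array([a[0],a[1],1.])
def onz(p,uv,z):
    o,d=ray(p,uv); return o+d*(z-o[2])/d[2]
E
python3 - <<'E'
from h import *
print(env.state()); print(env.nose_length)
for c in ['scene','top','wrist']:
    im,p=snap(c,c+'0.png'); print(c,p)
print(env.state()['time_s'])
E
```

```text
pics
{'time_s': 0.0, 'qpos': array([-6.99021502e+01,  1.83514867e+01,  8.97061615e+01,  9.14989111e-04,
        7.20437524e+01, -1.14592169e+00]), 'qvel': array([-0.01607468,  0.01064629,  0.02032889, -0.01319931, -0.05524458,
       -0.01673692]), 'effort': array([-1.10987126e-03, -4.12462807e+01, -2.31974065e+01,  7.22593954e-02,
        4.55880084e-02, -1.45615868e-04]), 'ee_pos': array([ 208.185937  , -535.48011283,  230.12346092]), 'ee_rot': array([-1.79898637e+02, -2.89763272e-03,  2.12434861e+01]), 'force': array([ 0.22818484, -0.34928047, -0.88466826]), 'torque': array([-0.00605154,  0.00776369,  0.01449817]), 'gripper_width': 91.58109796956806}
17.0
scene {'fx': 461.9074073551623, 'fy': 461.9074073551623, 'cx': 275.30686358113144, 'cy': 213.24617320817003, 'k1': -0.06948664092049833, 'xyz': array([1115.11120123, -548.76849369,  909.51327545]), 'orientation': array([-131.52689956,   -0.53564209,   46.89012797])}
top {'fx': 454.54882466422964, 'fy': 454.54882466422964, 'cx': 280.38234610255927, 'cy': 209.19180696675633, 'k1': -0.04988131735680137, 'xyz': array([ 403.49395581,   -2.21646664, 1460.67610048]), 'orientation': array([-174.29485577,    1.614081  ,  -91.09190518])}
wrist {'fx': 365.9044994128692, 'fy': 365.9044994128692, 'cx': 272.65591510571284, 'cy': 206.82521368870687, 'k1': -0.011413010778942063, 'xyz': array([ 270.62537196, -511.74988864,  384.22955403]), 'orientation': array([ 1.66206808e+02,  3.04733516e-02, -6.87461548e+01])}
0.15
```

View pics/scene0.png

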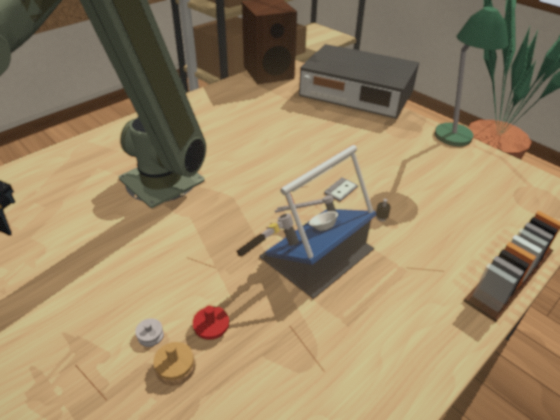

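View pics/top0.png

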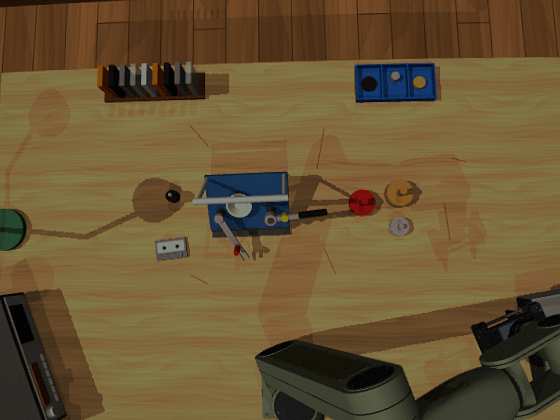

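View pics/wrist0.png

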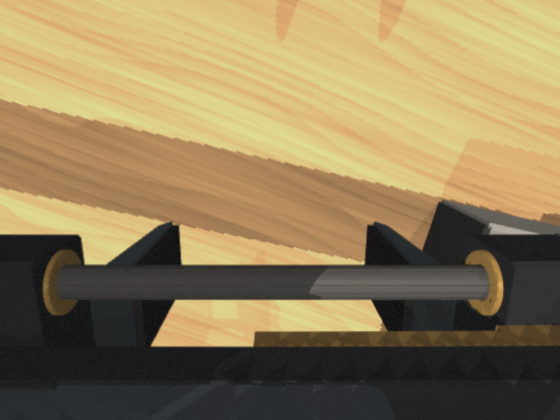

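Run:
```python
from h import *
for c in ['scene','top']:
    env.grab_frame(c)
    for l in ['flywheel_center','cork_ring','face','seat','lamp_bar','gate_pivot','gate','gate_post','bolt_axis','wrench_head','wrench_click','wrench_grip','cassette','pulley','roller']:
        try: r=env.look_for(c,l)
        except Exception as e: r=[]; print(l,e)
        p=env.camera_params(c)
        print(c,l,[(np.round(d['xyz']).tolist(),round(d['conf'],2),np.round(proj(p,d['xyz'])).tolist()) for d in r[:4]])
print(env.state()['time_s'])
p=env.camera_params('top')
for n,uv,z in [('brass hubtop',(400,193),80),('red',(362,203),80)]: print(n,onz(p,uv,z))
im=cv2.imread('pics/top0.png'); a=im[160:270,150:420]; cv2.imwrite('pics/topc.png',cv2.resize(a,None,fx=2.9,fy=2.9,interpolation=cv2.INTER_CUBIC))
im=cv2.imread('pics/scene0.png'); a=im[140:390,120:400]; cv2.imwrite('pics/scenec.png',cv2.resize(a,None,fx=2.4,fy=2.4,interpolation=cv2.INTER_CUBIC))
```

```text
scene flywheel_center [([598.0, -350.0, 33.0], 0.9, [173.0, 362.0]), ([573.0, -230.0, 32.0], 0.78, [211.0, 324.0])]
scene cork_ring [([627.0, -357.0, 16.0], 0.83, [179.0, 378.0])]
scene face [([561.0, 101.0, 118.0], 0.89, [310.0, 226.0])]
scene seat [([559.0, 104.0, 117.0], 0.67, [311.0, 225.0])]
scene lamp_bar [([567.0, 104.0, 122.0], 0.67, [313.0, 225.0])]
scene gate_pivot [([562.0, 102.0, 121.0], 0.63, [311.0, 225.0]), ([526.0, -42.0, 138.0], 0.31, [258.0, 240.0])]
scene gate []
scene gate_post [([476.0, 187.0, 90.0], 0.82, [309.0, 203.0])]
scene bolt_axis [([562.0, 102.0, 122.0], 0.97, [311.0, 224.0])]
scene wrench_head [([521.0, -4.0, 135.0], 0.65, [269.0, 232.0])]
scene wrench_click [([527.0, -42.0, 138.0], 0.88, [259.0, 240.0]), ([475.0, 187.0, 92.0], 0.27, [309.0, 202.0])]
scene wrench_grip [([523.0, -42.0, 134.0], 0.94, [258.0, 240.0]), ([472.0, 184.0, 85.0], 0.59, [307.0, 204.0])]
scene cassette [([434.0, 385.0, 8.0], 0.68, [341.0, 189.0]), ([564.0, 103.0, 119.0], 0.53, [312.0, 225.0])]
scene pulley [([493.0, -345.0, 26.0], 0.57, [149.0, 332.0])]
scene roller [([600.0, 368.
[... 588 characters left out ...]
[429.0, 392.0, 7.0], 0.32, [171.0, 249.0])]
top gate [([462.0, 180.0, 94.0], 0.62, [232.0, 236.0])]
top gate_post [([460.0, 185.0, 90.0], 0.71, [231.0, 237.0])]
top bolt_axis [([553.0, 134.0, 110.0], 0.87, [247.0, 205.0])]
top wrench_head [([513.0, 1.0, 139.0], 0.65, [291.0, 217.0])]
top wrench_click [([520.0, -40.0, 137.0], 0.86, [305.0, 214.0])]
top wrench_grip [([517.0, -37.0, 139.0], 0.68, [304.0, 215.0])]
top cassette [([426.0, 392.0, 11.0], 0.62, [170.0, 250.0])]
top pulley [([482.0, -343.0, 24.0], 0.71, [401.0, 227.0])]
top roller [([592.0, 374.0, 46.0], 0.63, [173.0, 197.0])]
1.75
brass hubtop [ 583.87711459 -332.1133151    80.        ]
red [ 555.71777643 -215.07042719   80.        ]
```

View pics/topc.png

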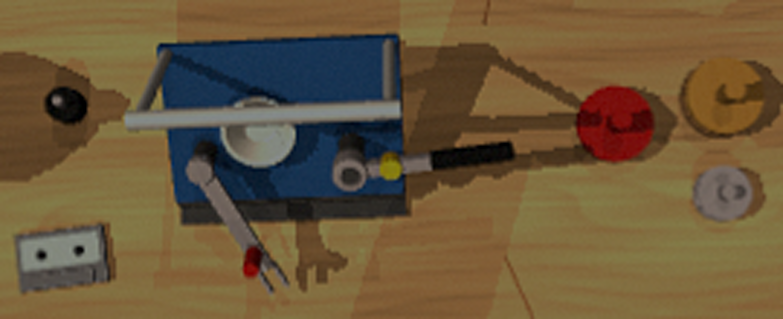

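View pics/scenec.png

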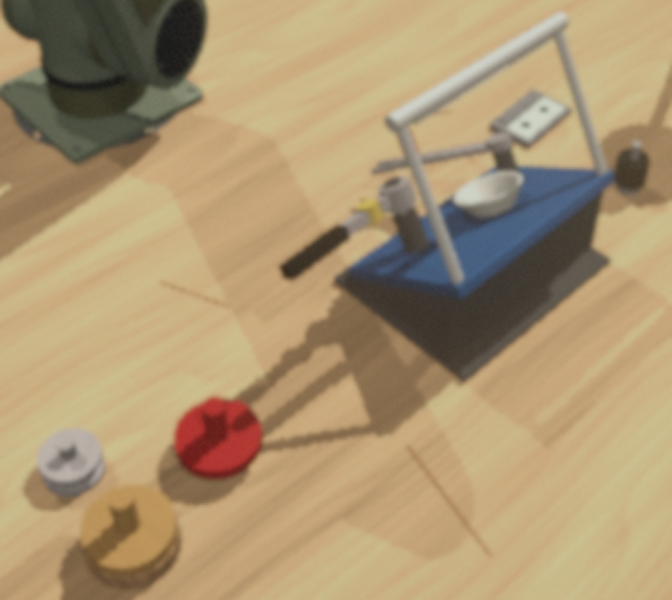

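Emit:
jog_arm(
  deltas=[
    [[0.02,-0.002,0,3,0.09],[0.06,-0.006,0,7,0.08],[0.1,-0.01,0,12,0.07],[0.14,-0.013,0,17,0.06],[0.18,-0.017,0,21,0.06],[0.22,-0.02,0,21,0.06],[0.26,-0.024,0,21,0.06],[0.3,-0.027,0,21,0.06],[0.34,-0.03,0,21,0.06],[0.375,-0.033,0,21,0.06],[0.405,-0.036,0,21,0.06],[0.422,-0.038,0,21,0.06],[0.429,-0.038,0,21,0.06],[0.429,-0.038,0,21,0.06]],
  ],
)

```text
time_s: 2.92
ee_pos: [595.1, -344.7, 230.5]
ee_rot: [180.0, 0.0, 0.3]
force: [-0.9, -0.4, -0.3]
gripper_width: 59.9
```

Run:
```python
from h import *
s=env.state(); print(s['time_s'],s['qpos'],s['ee_pos'],s['ee_rot'],s['force'],s['gripper_width'])
im,p=snap('wrist','w1.png')
for l in ['flywheel_center','cork_ring']:
    print(l,[(d['xyz'],d['conf'],proj(p,d['xyz'])) for d in env.look_for('wrist',l)])
```

```text
2.9167 [-3.10256026e+01  2.87567088e+01  7.30467379e+01 -2.60773342e-02
  7.82269443e+01  5.86473038e+01] [ 595.05724286 -344.65425976  230.48508072] [1.79994015e+02 3.92355942e-02 3.32418948e-01] [-0.89629167 -0.38184641 -0.28390268] 59.89826017648769
flywheel_center [([595.8, -344.4, 37.3], 0.94, array([271.81220835, 187.57314239])), ([568.9, -228.3, 32.2], 0.56, array([155.10160417, 212.54658489]))]
cork_ring [([631.9, -347.5, 17.0], 0.77, array([275.145336  , 148.08419038]))]
```

View pics/w1.png

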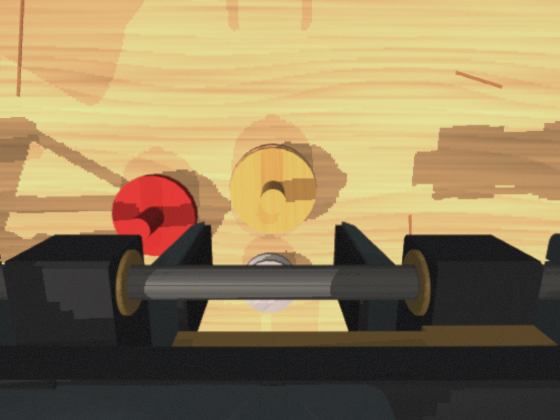

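Run:
```python
from h import *
p=env.camera_params('wrist')
im=cv2.imread('pics/w1.png'); hsv=cv2.cvtColor(im,cv2.COLOR_BGR2HSV)
for z,uv in [(36,(273,189)),(80,(273,201))]: print(onz(p,uv,z))
cv2.imwrite('pics/w1c.png',cv2.resize(im[130:250,210:340],None,fx=4.5,fy=4.5,interpolation=cv2.INTER_CUBIC))
```

```text
[ 591.86664018 -347.13032856   36.        ]
[ 590.00421004 -347.0298754    80.        ]
```

View pics/w1c.png

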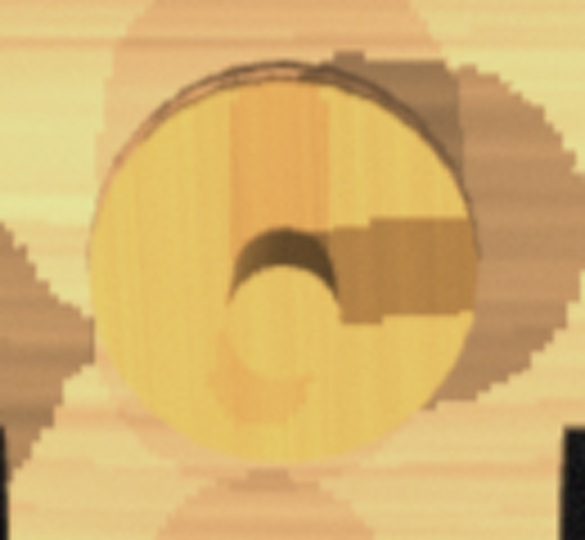

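Emit:
jog_arm(
  deltas=[
    [[-0.001,0.001,0.025,0,0.06],[-0.003,0.002,0.06,0,0.06],[-0.0035,0.0023,0.1,0,0.06],[-0.0035,0.0023,0.135,0,0.055],[-0.0035,0.0023,0.158,0,0.05],[-0.0035,0.0023,0.169,0,0.045],[-0.0035,0.0023,0.1715,0,0.04],[-0.0035,0.0023,0.1715,0,0.03],[-0.0035,0.0023,0.1715,0,0.015],[-0.0035,0.0023,0.1715,0,0.015],[-0.0035,0.0023,0.1715,0,0.015],[-0.0035,0.0023,0.1715,0,0.015]],
  ],
  grip_force=25,
)

```text
time_s: 4.07
ee_pos: [591.8, -347.7, 61.7]
ee_rot: [179.9, -0.2, 0.2]
force: [-0.7, 1.4, 6.8]
gripper_width: 21.2
```

Emit:
jog_arm(
  deltas=[
    [[0,0,-0.005,0,0.012],[0,0,-0.02,0,0.012],[0,0,-0.045,0,0.012],[0,0,-0.08,0,0.012],[0,0,-0.115,0,0.012],[0,0,-0.15,0,0.012],[0,0,-0.19,0,0.012],[0,0,-0.23,0,0.012],[0,0,-0.26,0,0.012],[0,0,-0.28,0,0.012],[0,0,-0.29,0,0.012],[0,0,-0.29,0,0.012]],
  ],
  grip_force=40,
)

```text
time_s: 5.07
ee_pos: [591.4, -347.8, 351.6]
ee_rot: [179.9, -0.2, 0.2]
force: [0.7, -0.2, -4.0]
gripper_width: 21.0
```

Run:
```python
from h import *
s=env.state(); print(s['time_s'],s['qpos'],s['ee_pos'],s['ee_rot'],s['force'],s['gripper_width'])
im,p=snap('scene','s2.png')
im,p=snap('wrist','w2.png')
```

```text
5.0667 [-3.14092394e+01  2.68046115e+01  5.94972155e+01 -2.33881678e-02
  9.34601254e+01  5.83452257e+01] [ 591.36350748 -347.77841038  351.60076492] [179.85520469  -0.19038377   0.24431539] [ 0.6757283  -0.18497167 -4.00564532] 20.98780745265536
```

View pics/w2.png

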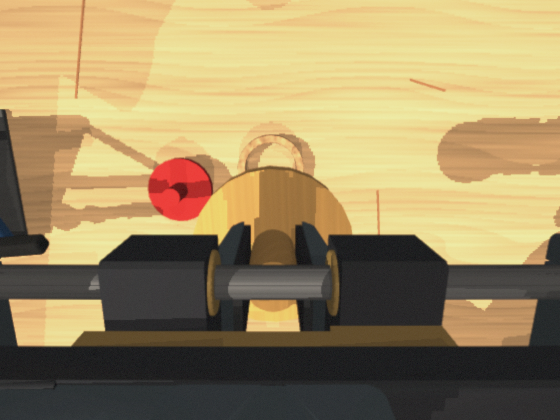

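View pics/s2.png

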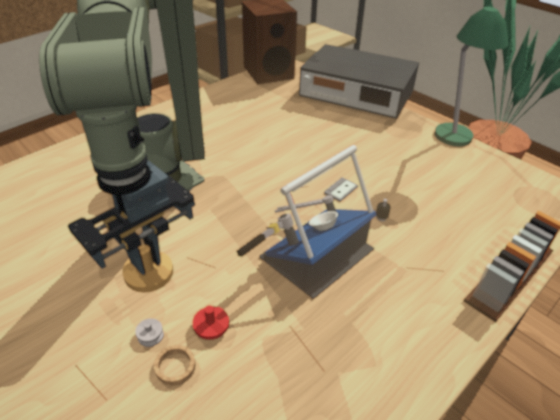

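```bash
cat > fit.py <<'E'
from h import *
from scipy.optimize import least_squares
def fr(a,t=np.pi/6):
    X=np.array([np.cos(t)*np.cos(a),np.cos(t)*np.sin(a),np.sin(t)]);Y=np.array([-np.sin(a),np.cos(a),0]);return np.stack([X,Y,np.cross(X,Y)],1)
pt=env.camera_params('top');ps=env.camera_params('scene')
obs=[('t','c',(90,145,0),(204.5,175.5)),('t','c',(90,-105,0),(288,172)),('t','c',(-90,-105,0),(290.7,228)),('t','c',(-90,145,0),(212,230)),
('t','lamp',125,(193,202)),('t','lamp',-125,(288,197)),('t','seat',(0,0,-21),(239,205)),
('s','c',(-90,-105,0),(263.8,255.8)),('s','c',(90,-105,0),(312.5,261.7)),('s','c',(90,145,0),(375,213)),
('s','lamp',-125,(284.6,190)),('s','lamp',125,(354.6,148.3)),('s','seat',(0,0,-21),(323.8,220.4))]
def pts(v):
    ox,oy,a,sx,sy=v; F=fr(a); O=np.array([ox,oy,85.])
    out=[]
    for c,k,l,uv in obs:
        if k=='c': q=l
        elif k=='lamp': q=(sx+82,20+l,172)
        else: q=(sx+l[0],sy+l[1],45+l[2])
        out.append(proj(pt if c=='t' else ps,O+F@np.array(q,float))-uv)
    return np.array(out)
if __name__=='__main__':
    r=least_squares(lambda v:pts(v).ravel(),[540,110,0,0,0],loss='soft_l1',x_scale=[10,10,.1,10,10])
    print(r.x); print(np.round(pts(r.x),1))
    ox,oy,a,sx,sy=r.x;F=fr(a);O=np.array([ox,oy,85])
    print('seat',O+F@[sx,sy,45],'normal',F[:,2])
E
python3 fit.py
```

```text
[ 5.68680298e+02  1.11710408e+02  2.70449995e-02 -5.44034825e-03
  4.55480980e+01]
[[-0.5  0.2]
 [-0.3 -0.6]
 [-0.3 -2.3]
 [-1.  -0.5]
 [ 1.3 -1.1]
 [ 0.7 -0.8]
 [ 0.2 -0.2]
 [ 0.4 -4.3]
 [-1.6 -2.1]
 [ 0.7 -3.3]
 [-1.2  1.9]
 [-0.6 -0.3]
 [-0.4 -2.5]]
seat [544.95211804 156.63328358 123.968423  ] normal [-0.49981715 -0.01352085  0.8660254 ]
```

Emit:
jog_arm(
  deltas=[
    [[0.003,-0.01,-0.002,0,0.012],[0.01,-0.035,-0.007,0,0.012],[0.02,-0.07,-0.013,0,0.012],[0.031,-0.105,-0.02,0,0.012],[0.042,-0.14,-0.027,0,0.012],[0.052,-0.175,-0.033,0,0.012],[0.063,-0.21,-0.04,0,0.012],[0.073,-0.245,-0.047,0,0.012],[0.084,-0.28,-0.053,0,0.012],[0.095,-0.315,-0.06,0,0.012],[0.104,-0.345,-0.065,0,0.012],[0.109,-0.364,-0.069,0,0.012],[0.111,-0.37,-0.07,0,0.012]],
  ],
)

```text
time_s: 6.25
ee_pos: [700.8, 28.1, 417.5]
ee_rot: [-179.9, 0.2, 0.5]
force: [-0.3, 0.4, -4.1]
gripper_width: 21.3
```

Emit:
jog_arm(
  deltas=[
    [[0.02,0,0,0,0.012],[0.055,0,0,0,0.012],[0.09,0,0,0,0.012],[0.125,0,0,0,0.012],[0.16,0,0,0,0.012],[0.18,0,0,0,0.012]],
  ],
)

```text
time_s: 6.75
ee_pos: [833.5, 22.3, 380.2]
ee_rot: [-180.0, -0.8, 0.2]
force: [0.4, -0.6, -5.0]
gripper_width: 21.5
```

Run:
```python
from h import *
s=env.state(); print(s['time_s'],s['qpos'],s['ee_pos'],s['ee_rot'],s['force'],s['gripper_width'])
```

```text
6.75 [7.44484275e-01 4.93149645e+01 1.27995467e+01 3.16714962e-03
 1.17068697e+02 9.05391231e+01] [833.45313498  22.3469085  380.22452918] [-179.98951446   -0.81672882    0.20674783] [ 0.43399562 -0.62580057 -4.97782292] 21.47370434468752
```

Emit:
jog_arm(
  deltas=[
    [[0,0,0,0,0.012],[0,0,0,0,0.012]],
  ],
)

```text
time_s: 6.92
ee_pos: [831.3, 22.5, 391.9]
ee_rot: [-180.0, -1.7, 0.2]
force: [1.8, -0.4, -2.9]
gripper_width: 21.0
```

Emit:
jog_arm(
  deltas=[
    [[0.04,0,0,0,0.012],[0.08,0,0,0,0.012],[0.12,0,0,0,0.012],[0.12,0,0,0,0.012]],
  ],
)

```text
time_s: 7.25
ee_pos: [867.9, 21.4, 352.3]
ee_rot: [-179.9, -3.5, 0.2]
force: [0.6, -0.3, -4.3]
gripper_width: 21.5
```

Run:
```python
from h import *
s=env.state(); print(s['time_s'],s['qpos'],s['ee_pos'],s['ee_rot'],s['force'],s['gripper_width'])
```

```text
7.25 [6.37340364e-01 5.14960228e+01 1.22885604e+01 4.63821317e-02
 1.12675261e+02 9.04176840e+01] [867.85360375  21.39288113 352.28317172] [-179.93247001   -3.53976454    0.23677288] [ 0.57385247 -0.30415504 -4.28371545] 21.51603562874167
```

Emit:
jog_arm(
  deltas=[
    [[-0.03,0,0,0,0.012],[-0.06,0,0,0,0.012],[-0.09,0,0,0,0.012],[-0.12,0,0,0,0.012],[-0.12,0,0,0,0.012]],
  ],
)

```text
time_s: 7.67
ee_pos: [737.3, 21.0, 343.1]
ee_rot: [-179.9, -2.5, 0.3]
force: [0.3, 0.7, -5.3]
gripper_width: 21.4
```

Run:
```python
from h import *
s=env.state(); print(s['time_s'],s['qpos'],s['ee_pos'],s['ee_rot'],s['force'],s['gripper_width'])
```

```text
7.6667 [7.21202348e-01 3.11257637e+01 5.34167448e+01 4.60215857e-02
 9.29156592e+01 9.04646216e+01] [737.34457713  21.03826685 343.12693144] [-179.93351795   -2.54137774    0.25846673] [ 0.31623058  0.69349995 -5.28889666] 21.403926501367273
```

```bash
cat > kin.py <<'E'
import numpy as np
from scipy.optimize import least_squares
D=np.array([[18.3515,89.7062,72.0438,574.52,230.12],[28.7567,73.0467,78.2269,687.66,230.49],[26.8046,59.4972,93.4601,686.06,351.60],[49.3150,12.7995,117.0687,833.75,380.22],[51.4960,12.2886,112.6753,868.12,352.28],[31.1258,53.4167,92.9157,737.65,343.13]])
def fk(p,q):
    a,b,c=np.radians(np.cumsum(q)); 
    return np.array([p[0]+p[1]*np.sin(a)+p[2]*np.sin(b)+p[5]*np.cos(b)+p[3]*np.sin(c), p[4]+p[1]*np.cos(a)+p[2]*np.cos(b)-p[5]*np.sin(b)+p[3]*np.cos(c)])
P=least_squares(lambda p:np.concatenate([fk(p,d[:3])-d[3:] for d in D]),[0,400,400,250,300,0],x_scale=100).x
if __name__=='__main__':
    print(P,[np.round(fk(P,d[:3])-d[3:],1) for d in D])
E
python3 kin.py
```

```text
[1.54775128e-01 5.91736582e+02 4.16971185e+02 3.18789151e+02
 1.40471949e+02 2.51911145e+01] [array([0., 0.]), array([ 0., -0.]), array([-0., -0.]), array([0., 0.]), array([0., 0.]), array([-0., -0.])]
```

Emit:
jog_arm(
  deltas=[
    [[0.02,0,0,0,0.012],[0.05,0,0,0,0.012],[0.075,0,0,0,0.012],[0.095,0,0,0,0.012],[0.11,0,0,0,0.012],[0.12,0,0,0,0.012],[0.13,0,0,0,0.012],[0.15,0,0,0,0.012],[0.19,0,0,0,0.012],[0.23,0,0,0,0.012],[0.27,0,0,0,0.012],[0.31,0,0,0,0.012],[0.35,0,0,0,0.012]],
  ],
)

```text
time_s: 8.75
ee_pos: [908.8, 19.7, 301.4]
ee_rot: [-179.9, -5.5, 0.2]
force: [-0.1, -0.8, -3.4]
gripper_width: 21.1
```

Run:
```python
from h import *
s=env.state(); print(s['time_s'],s['qpos'],s['ee_pos'],s['ee_rot'],s['force'],s['gripper_width'])
```

```text
8.75 [4.89579001e-01 5.49347299e+01 1.22651809e+01 8.56321855e-02
 1.07326079e+02 9.02728547e+01] [908.83233995  19.72103497 301.449768  ] [-179.89455019   -5.47358745    0.24109359] [-0.11860601 -0.77710219 -3.42161159] 21.05423183906779
```

Emit:
jog_arm(
  deltas=[
    [[0.04,0,-0.011,0,0.012],[0.08,0,-0.022,0,0.012],[0.12,0,-0.033,0,0.012],[0.16,0,-0.044,0,0.012],[0.2,0,-0.055,0,0.012],[0.24,0,-0.066,0,0.012],[0.28,0,-0.077,0,0.012],[0.32,0,-0.088,0,0.012],[0.36,0,-0.1,0,0.012],[0.4,0,-0.11,0,0.012],[0.44,0,-0.12,0,0.012],[0.48,0,-0.13,0,0.012],[0.52,0,-0.14,0,0.012],[0.56,0,-0.15,0,0.012],[0.6,0,-0.165,0,0.012],[0.64,0,-0.18,0,0.012],[0.68,0,-0.19,0,0.012],[0.72,0,-0.2,0,0.012],[0.76,0,-0.21,0,0.012],[0.8,0,-0.22,0,0.012]],
  ],
)

```text
time_s: 10.42
ee_pos: [939.1, 14.7, 264.3]
ee_rot: [-179.9, -7.4, 0.2]
force: [-0.1, 0.4, -5.0]
gripper_width: 21.4
```

Run:
```python
from h import *
s=env.state(); print(s['time_s'],s['qpos'],s['ee_pos'],s['ee_rot'],s['force'],s['gripper_width'])
```

```text
10.4167 [  0.15092797  57.38311979  12.31933196   0.14192902 102.937243
  89.94795108] [939.10442597  14.74315638 264.27629626] [-179.87250165   -7.36046135    0.23544876] [-0.09006537  0.42108183 -4.95092705] 21.43906141332164
```

Emit:
jog_arm(
  deltas=[
    [[0.035,0,-0.022,0,0.012],[0.07,0,-0.044,0,0.012]],
  ],
)

```text
time_s: 10.58
ee_pos: [942.1, 14.1, 282.4]
ee_rot: [-179.9, -9.4, 0.2]
force: [-0.0, 0.8, -4.2]
gripper_width: 21.2
```

Emit:
jog_arm(
  deltas=[
    [[0.035,0,-0.022,0,0.012],[0.07,0,-0.044,0,0.012]],
  ],
)

```text
time_s: 10.75
ee_pos: [943.7, 13.6, 303.0]
ee_rot: [-179.8, -11.5, 0.2]
force: [-0.3, -0.3, -3.6]
gripper_width: 21.3
```

Run:
```python
from h import *
s=env.state(); print(s['time_s'],s['qpos'],s['ee_pos'],s['ee_rot'],s['force'],s['gripper_width'])
```

```text
10.75 [5.71072180e-02 5.51543657e+01 1.22662596e+01 2.05368433e-01
 1.01120817e+02 8.98768657e+01] [943.69041825  13.56133929 302.97062138] [-179.83147668  -11.45901366    0.22316177] [-0.29701983 -0.30897354 -3.6200309 ] 21.297794463245342
```

Emit:
jog_arm(
  deltas=[
    [[0.038,0,-0.017,0,0.012],[0.076,0,-0.034,0,0.012]],
  ],
)

```text
time_s: 10.92
ee_pos: [949.4, 13.1, 314.1]
ee_rot: [-179.8, -13.4, 0.2]
force: [-0.4, 0.3, -4.6]
gripper_width: 21.1
```

Emit:
jog_arm(
  deltas=[
    [[0.038,0,-0.017,0,0.012],[0.076,0,-0.034,0,0.012]],
  ],
)

```text
time_s: 11.08
ee_pos: [954.4, 12.5, 325.5]
ee_rot: [-179.8, -15.2, 0.2]
force: [-0.3, -1.1, -4.3]
gripper_width: 21.4
```

Emit:
jog_arm(
  deltas=[
    [[0.038,0,-0.017,0,0.012]],
  ],
)

```text
time_s: 11.17
ee_pos: [958.2, 12.4, 333.0]
ee_rot: [-179.8, -16.6, 0.2]
force: [0.1, 0.7, -4.3]
gripper_width: 21.2
```

Emit:
jog_arm(
  deltas=[
    [[0.038,0,-0.017,0,0.012]],
  ],
)

```text
time_s: 11.25
ee_pos: [962.3, 12.0, 344.3]
ee_rot: [-179.8, -18.3, 0.2]
force: [1.2, 0.3, -3.7]
gripper_width: 21.4
```

Run:
```python
from h import *
s=env.state(); print(s['time_s'],s['qpos'],s['ee_pos'],s['ee_rot'],s['force'],s['gripper_width'])
```

```text
11.25 [-7.66897998e-02  5.30335116e+01  1.23554969e+01  3.30166601e-01
  9.63479049e+01  8.97725817e+01] [962.33085357  12.03696072 344.32327742] [-179.75895545  -18.264293      0.20123107] [ 1.18929811  0.26703707 -3.6546041 ] 21.41986883245829
```

Emit:
jog_arm(
  deltas=[
    [[0.038,-0.002,-0.014,0,0.012]],
  ],
)

```text
time_s: 11.33
ee_pos: [966.9, 13.2, 355.2]
ee_rot: [-179.8, -20.0, 0.2]
force: [1.1, -0.7, -4.3]
gripper_width: 20.9
```

Emit:
jog_arm(
  deltas=[
    [[0.038,-0.002,-0.014,0,0.012]],
  ],
)

```text
time_s: 11.42
ee_pos: [971.0, 15.3, 364.8]
ee_rot: [-179.7, -21.5, 0.2]
force: [0.6, 0.9, -4.4]
gripper_width: 21.1
```

Emit:
jog_arm(
  deltas=[
    [[0.038,-0.002,-0.014,0,0.012]],
  ],
)

```text
time_s: 11.5
ee_pos: [974.6, 17.2, 374.7]
ee_rot: [-179.7, -23.1, 0.2]
force: [1.3, -1.2, -3.9]
gripper_width: 21.2
```

Emit:
jog_arm(
  deltas=[
    [[0.038,-0.002,-0.014,0,0.012]],
  ],
)

```text
time_s: 11.58
ee_pos: [977.7, 18.8, 385.6]
ee_rot: [-179.7, -24.6, 0.2]
force: [-0.0, -0.5, -4.6]
gripper_width: 21.4
```

Emit:
jog_arm(
  deltas=[
    [[0.038,-0.002,-0.014,0,0.012]],
  ],
)

```text
time_s: 11.67
ee_pos: [980.4, 20.2, 397.3]
ee_rot: [-179.6, -26.2, 0.2]
force: [1.0, -1.2, -3.9]
gripper_width: 20.9
```

Run:
```python
from h import *
s=env.state(); print(s['time_s'],s['qpos'],s['ee_pos'],s['ee_rot'],s['force'],s['gripper_width'],RR(s['ee_rot']))
```

```text
11.6667 [ 0.4291542  50.59610711 12.33372842  0.24924293 90.91651149 90.2389779 ] [980.39827528  20.22986558 397.26097206] [-1.79635400e+02 -2.61523856e+01  1.67364408e-01] [ 1.02916977 -1.23052782 -3.92678454] 20.903426282139467 [[ 0.89762113  0.00572573  0.44073066]
 [ 0.00262201 -0.99996729  0.00765086]
 [ 0.44076005 -0.00571198 -0.89760679]]
```

Emit:
jog_arm(
  deltas=[
    [[0.038,-0.002,-0.014,0,0.012]],
  ],
)

```text
time_s: 11.75
ee_pos: [982.5, 21.6, 409.6]
ee_rot: [-179.6, -27.7, 0.2]
force: [-1.1, 0.7, -4.3]
gripper_width: 21.4
```

Emit:
jog_arm(
  deltas=[
    [[0.038,-0.002,-0.014,0,0.012]],
  ],
)

```text
time_s: 11.83
ee_pos: [984.2, 22.9, 422.6]
ee_rot: [-179.6, -29.3, 0.1]
force: [0.0, -0.5, -4.2]
gripper_width: 21.1
```

Emit:
jog_arm(
  deltas=[
    [[-0.02,0,0,0,0.012],[-0.05,0,0,0,0.012],[-0.08,0,0,0,0.012],[-0.1,0,0,0,0.012],[-0.1,0,0,0,0.012],[-0.1,0,0,0,0.012]],
  ],
)

```text
time_s: 12.33
ee_pos: [894.3, 22.6, 371.3]
ee_rot: [-179.6, -28.9, 0.1]
force: [1.7, -0.2, -3.4]
gripper_width: 21.8
```

Run:
```python
from h import *
s=env.state(); print(s['time_s'],s['qpos'],s['ee_pos'],s['ee_rot'],s['force'],s['gripper_width'],RR(s['ee_rot']))
im,p=snap('wrist','w3.png');im,p=snap('scene','s3.png')
```

```text
12.3333 [ 0.64437271 33.07673564 51.53401468  0.19441283 66.48591853 90.36405618] [894.32807272  22.55068613 371.30313869] [-1.79577921e+02 -2.89011381e+01  1.39924843e-01] [ 1.72251917 -0.20453755 -3.43404949] 21.84203373856903 [[ 0.87545232  0.00600235  0.48326723]
 [ 0.00213799 -0.99996119  0.00854683]
 [ 0.48329977 -0.00644912 -0.87543117]]
```

View pics/s3.png

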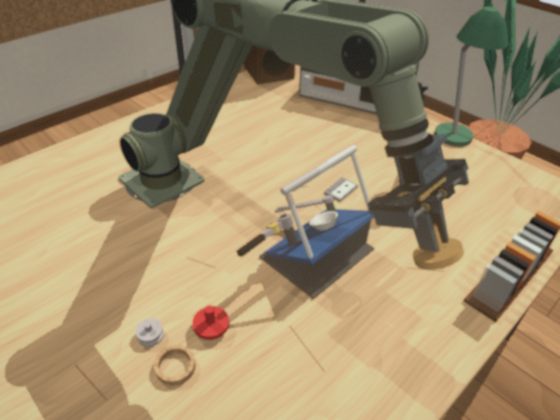

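View pics/w3.png

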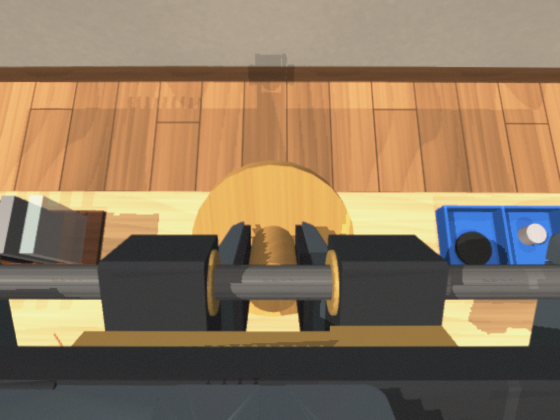

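```bash
cat > wp.py <<'E'
from h import *
def wp(targets):
    s=env.state(); M=RR(s['ee_rot']); 
    for t in targets: print(t,'tool delta mm',np.round(M.T@(np.array(t)-s['ee_pos']),1))
E
python3 - <<'E'
from wp import *
wp([(860,40,410),(402,155,430),(402,155,239)])
E
```

```text
(860, 40, 410) tool delta mm [-16.1 -18.  -48.2]
(402, 155, 430) tool delta mm [-404.8 -135.8 -289.8]
(402, 155, 239) tool delta mm [-498.7 -134.6 -123.5]
```

Emit:
jog_arm(
  deltas=[
    [[-0.005,-0.006,-0.015,0,0.012],[-0.012,-0.014,-0.04,0,0.012],[-0.03,-0.022,-0.06,0,0.012],[-0.06,-0.031,-0.078,0,0.012],[-0.09,-0.04,-0.097,0,0.012],[-0.12,-0.049,-0.115,0,0.012],[-0.15,-0.059,-0.134,0,0.012],[-0.18,-0.068,-0.152,0,0.012],[-0.21,-0.077,-0.17,0,0.012],[-0.24,-0.086,-0.189,0,0.012],[-0.27,-0.095,-0.208,0,0.012],[-0.3,-0.104,-0.226,0,0.012],[-0.33,-0.113,-0.245,0,0.012],[-0.36,-0.122,-0.263,0,0.012],[-0.385,-0.13,-0.278,0,0.012],[-0.4,-0.135,-0.287,0,0.012],[-0.405,-0.136,-0.29,0,0.012]],
  ],
)

```text
time_s: 13.85
ee_pos: [399.3, 156.6, 433.8]
ee_rot: [-179.2, -29.5, 0.1]
force: [0.7, 0.4, -4.3]
gripper_width: 21.4
```

Run:
```python
from wp import *
s=env.state(); print(s['time_s'],s['qpos'],s['ee_pos'],s['ee_rot'],s['force'],s['gripper_width'])
snap('wrist','w4.png')
wp([(402,155,239)])
```

```text
13.85 [ 29.76290983 -12.85492273 100.22689119 -14.58444     66.81650457
 122.13347074] [399.29565974 156.61287416 433.77361271] [-1.79220584e+02 -2.94572928e+01  1.08151613e-01] [ 0.71493123  0.4195056  -4.26572737] 21.38235916448443
(402, 155, 239) tool delta mm [-93.5   3.6 170.4]
```

View pics/w4.png

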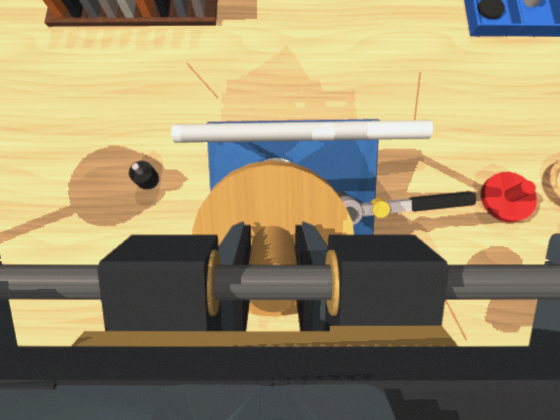

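Emit:
jog_arm(
  deltas=[
    [[-0.015,0.001,0.02,0,0.012],[-0.035,0.002,0.05,0,0.012],[-0.06,0.003,0.08,0,0.012],[-0.085,0.003,0.11,0,0.012],[-0.105,0.003,0.14,0,0.012],[-0.12,0.003,0.16,0,0.012],[-0.125,0.003,0.17,0,0.012],[-0.125,0.003,0.17,0,0.012],[-0.125,0.003,0.17,0,0.012]],
  ],
)

```text
time_s: 14.65
ee_pos: [376.4, 154.1, 221.7]
ee_rot: [-179.5, -29.2, 0.1]
force: [0.1, -0.0, -3.9]
gripper_width: 21.2
```

Run:
```python
from wp import *
s=env.state(); print(s['time_s'],s['qpos'],s['ee_pos'],s['ee_rot'],s['force'],s['gripper_width'])
im,p=snap('wrist','w5.png'); import pickle; pickle.dump(p,open('w5.pkl','wb'))
for l in ['seat','face','gate_post','bolt_axis','wrench_grip']: print(l,[(np.round(d['xyz'],1),round(d['conf'],2)) for d in env.look_for('wrist',l)[:2]])
```

```text
14.65 [ 31.92377754  -8.14749935 127.50633916 -24.2774449   37.48218707
 138.08442406] [376.38451142 154.10998553 221.68005447] [-1.79491053e+02 -2.92437560e+01  7.98242513e-02] [ 0.08545887 -0.03676994 -3.94597938] 21.2092960660026
seat [(array([562.1, 122.6,  97. ]), 0.88), (array([511.4, -14.3, 141.9]), 0.16)]
face [(array([556.9, 122.4,  98.1]), 0.68)]
gate_post [(array([502.8, 208.4, 105.2]), 0.78)]
bolt_axis [(array([554.5, 124.3,  98.7]), 0.96)]
wrench_grip [(array([514.7, -21.4, 141.7]), 0.97)]
```

View pics/w5.png

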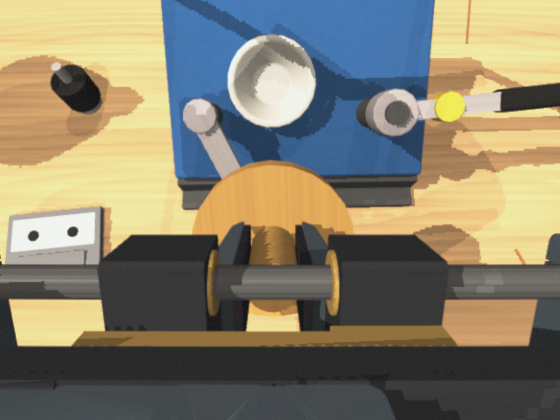

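Run:
```python
from h import *
import pickle; p=pickle.load(open('w5.pkl','rb'))
im=cv2.imread('pics/w5.png'); hsv=cv2.cvtColor(im,cv2.COLOR_BGR2HSV)
m=((hsv[...,1]<70)&(hsv[...,2]>90)).astype(np.uint8); m[:, :215]=0; m[:, 330:]=0; m[150:]=0
m=cv2.morphologyEx(m,cv2.MORPH_CLOSE,np.ones((7,7)))
cs,_=cv2.findContours(m,cv2.RETR_EXTERNAL,cv2.CHAIN_APPROX_NONE); c=max(cs,key=cv2.contourArea); print(cv2.boundingRect(c)); e=cv2.fitEllipse(c); print(e)
vis=im.copy(); cv2.ellipse(vis,e,(0,0,255),1)
cv2.imwrite('pics/w5c.png',cv2.resize(vis[20:200,150:450],None,fx=2.6,fy=2.6,interpolation=cv2.INTER_CUBIC))
a=0.027
print('rim',onz(p,e[0],105.8))
for n,uv in [('FL',(177,178)),('FR',(421,178))]: print(n,onz(p,uv,40))
```

```text
(228, 34, 89, 94)
((271.4180908203125, 80.60393524169922), (87.89368438720703, 93.1234130859375), 178.84454345703125)
rim [554.24912577 156.68143469 105.8       ]
FL [486.06686623 252.5793233   40.        ]
FR [486.94371042   5.80653462  40.        ]
```

View pics/w5c.png

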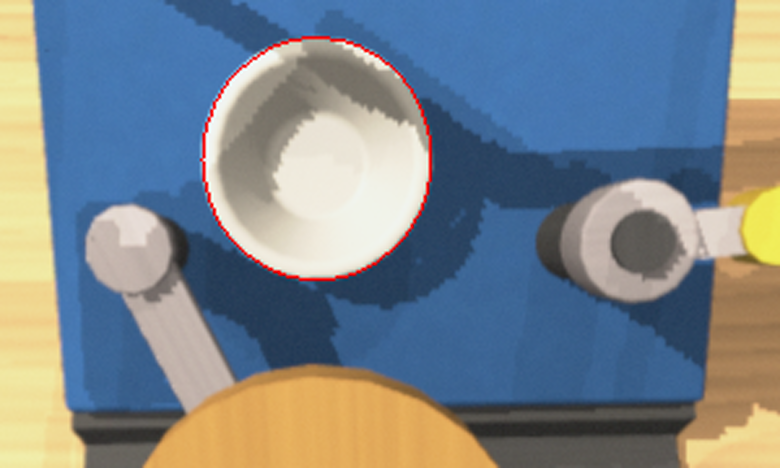

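Run:
```python
from wp import *
import pickle; p=pickle.load(open('w5.pkl','rb')); s=env.state(); M=RR(s['ee_rot'])
for c in (15,17,18.7,20.5):
    for zz in (7,21):
        print(c,zz,[np.round(proj(p,s['ee_pos']+M@np.array([x,y,c+zz])),1).tolist() for x,y in ((42,0),(0,42),(0,-42))], 'hubtop',proj(p,s['ee_pos']+M@np.array([-11,0,c-37.])).round(1))
im=cv2.imread('pics/w5.png')
cv2.imwrite('pics/w5d.png',cv2.resize(im[150:330,180:370],None,fx=3.2,fy=3.2,interpolation=cv2.INTER_CUBIC))
seat=np.array([543.7,156.4,124]); n=np.array([-.5,-.01,.866])
for k in (120,60,25,0):
    wp([np.round(seat+n*(18.7+k),1)])
```

```text
15 7 [[272.8, 172.2], [355.0, 254.1], [190.3, 254.1]] hubtop [272.8 319.9]
15 21 [[272.7, 168.3], [349.4, 244.8], [195.9, 244.8]] hubtop [272.8 319.9]
17 7 [[272.8, 171.6], [354.2, 252.7], [191.1, 252.7]] hubtop [272.8 317.3]
17 21 [[272.7, 167.8], [348.7, 243.6], [196.6, 243.5]] hubtop [272.8 317.3]
18.7 7 [[272.7, 171.1], [353.5, 251.5], [191.8, 251.5]] hubtop [272.8 315.1]
18.7 21 [[272.7, 167.3], [348.1, 242.6], [197.2, 242.5]] hubtop [272.8 315.1]
20.5 7 [[272.7, 170.6], [352.7, 250.3], [192.6, 250.3]] hubtop [272.8 312.8]
20.5 21 [[272.7, 166.9], [347.4, 241.5], [197.8, 241.5]] hubtop [272.8 312.8]
[474.4 155.  244.1] tool delta mm [97.3 -0.9 28.9]
[504.4 155.6 192.2] tool delta mm [98.1 -0.9 88.9]
[521.8 156.  161.8] tool delta mm [ 98.4  -1.  123.9]
[534.4 156.2 140.2] tool delta mm [ 98.9  -0.9 148.9]
```

View pics/w5d.png

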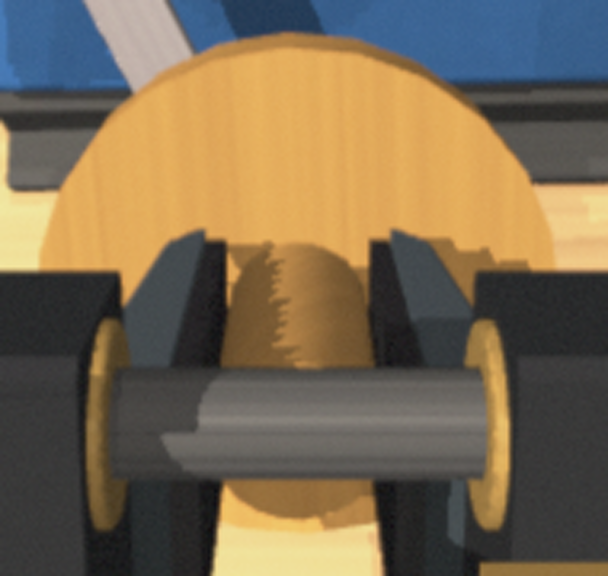

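Emit:
jog_arm(
  deltas=[
    [[0.015,0,0.005,0,0.012],[0.045,-0.001,0.014,0,0.012],[0.075,-0.001,0.024,0,0.012],[0.091,-0.001,0.035,0,0.012],[0.097,-0.001,0.055,0,0.012],[0.097,-0.001,0.08,0,0.012],[0.097,-0.001,0.1,0,0.012],[0.097,-0.001,0.11,0,0.012],[0.097,-0.001,0.115,0,0.012],[0.097,-0.001,0.115,0,0.012],[0.097,-0.001,0.115,0,0.012]],
  ],
)

```text
time_s: 15.87
ee_pos: [515.6, 155.8, 168.1]
ee_rot: [-179.6, -29.2, 0.1]
force: [-0.1, 0.2, -3.0]
gripper_width: 21.1
```

Run:
```python
from wp import *
s=env.state(); print(s['time_s'],s['qpos'],s['ee_pos'],s['ee_rot'],s['force'],s['gripper_width'])
im,p=snap('wrist','w6.png');im,q=snap('scene','s6.png');im,q=snap('top','t6.png')
cv2.imwrite('pics/s6c.png',cv2.resize(cv2.imread('pics/s6.png')[120:290,230:410],None,fx=3.4,fy=3.4,interpolation=cv2.INTER_CUBIC))
M=RR(s['ee_rot']);seat=np.array([543.7,156.4,124])
print('rel',M.T@(seat-s['ee_pos']))
```

```text
15.8667 [ 21.31994844   7.88958703 120.7832253  -23.13674523  25.4717532
 129.76175185] [515.56008381 155.75526789 168.0948243 ] [-1.79550116e+02 -2.92004143e+01  1.34199549e-01] [-0.09598237  0.23817855 -3.04534823] 21.11586521158984
rel [ 3.05274134 -0.16877419 52.22333175]
```

View pics/w6.png

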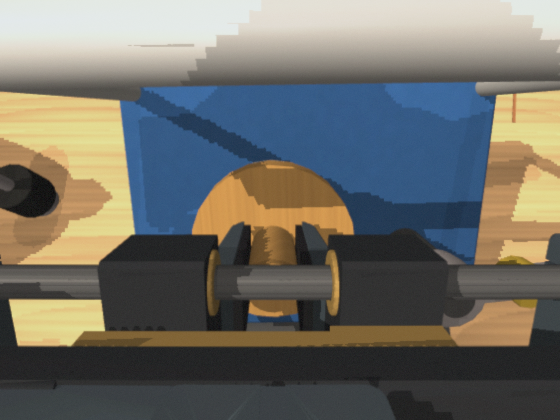

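View pics/s6c.png

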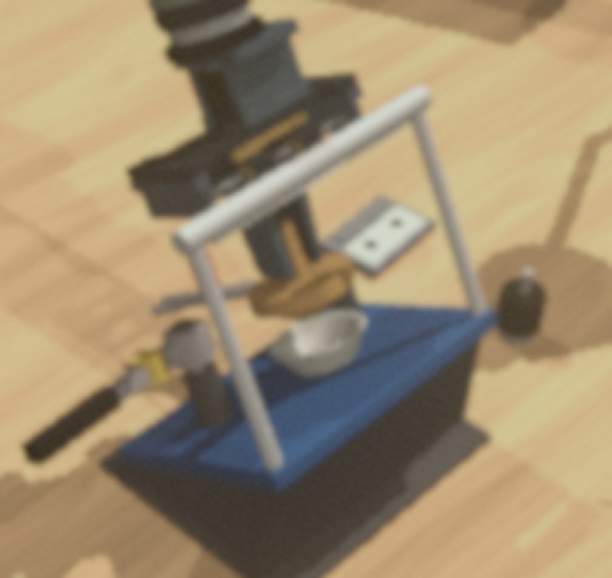

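Emit:
jog_arm(
  deltas=[
    [[0.001,0,0.005,0,0.012],[0.001,0,0.011,0,0.012],[0.001,0,0.017,0,0.012],[0.001,0,0.022,0,0.012],[0.001,0,0.026,0,0.012],[0.001,0,0.028,0,0.012],[0.001,0,0.028,0,0.012]],
  ],
)

```text
time_s: 16.6
ee_pos: [529.8, 155.6, 142.4]
ee_rot: [-179.6, -29.1, 0.1]
force: [-0.4, 0.0, -3.0]
gripper_width: 21.7
```

Emit:
jog_arm(
  deltas=[
    [[0,0,0.001,0,0.012],[0,0,0.002,0,0.012],[0,0,0.002,0,0.012]],
  ],
)

```text
time_s: 16.85
ee_pos: [530.8, 155.8, 141.5]
ee_rot: [-179.6, -29.1, 0.1]
force: [0.0, 0.7, -2.9]
gripper_width: 21.5
```

```bash
cat > st.py <<'E'
from wp import *
s=env.state(); M=RR(s['ee_rot']);seat=np.array([543.7,156.4,124])
print(s['time_s'],s['ee_pos'],s['ee_rot'],'F',s['force'],'Ftool',M.T@s['force'],'rel',M.T@(seat-s['ee_pos']),s['gripper_width'])
E
python3 st.py
```

```text
16.85 [530.812581   155.80667942 141.53886816] [-1.79569511e+02 -2.91347983e+01  1.29026123e-01] F [ 0.00909744  0.74242594 -2.86552404] Ftool [-1.3857194  -0.72353747  2.51371882] rel [ 2.7189205  -0.40203108 21.59850311] 21.520913189114708
```

Emit:
jog_arm(
  deltas=[
    [[0,0,0.001,0,0.012],[0,0,0.002,0,0.012],[0,0,0.002,0,0.012]],
  ],
)

```text
time_s: 17.1
ee_pos: [531.8, 155.8, 139.7]
ee_rot: [-179.6, -29.1, 0.1]
force: [-0.1, -0.4, -4.2]
gripper_width: 21.3
```

Emit:
jog_arm(
  deltas=[
    [[0,0,0.001,0,0.012],[0,0,0.0015,0,0.012],[0,0,0.0015,0,0.012]],
  ],
)

```text
time_s: 17.35
ee_pos: [532.6, 155.8, 139.4]
ee_rot: [-179.6, -29.2, 0.1]
force: [-4.3, -1.0, 3.3]
gripper_width: 21.4
```

```bash
python3 st.py
```

```text
17.35 [532.59223721 155.80821309 139.39453267] [-1.79558569e+02 -2.91971485e+01  1.07962754e-01] F [-4.25818118 -1.02022829  3.32157281] Ftool [-2.09851824  0.97382281 -4.98534943] rel [ 2.18773461 -0.42555239 18.86152074] 21.404304590394077
```

Emit:
jog_arm(
  deltas=[
    [[0,0,0.0005,0,0.012],[0,0,0.0005,0,0.02],[0,0,0.0005,0,0.024],[0,0,0.0005,0,0.028],[0,0,0.0005,0,0.034],[0,0,0.0005,0,0.04],[0,0,0.0005,0,0.04]],
  ],
)

```text
time_s: 17.93
ee_pos: [533.0, 156.0, 138.2]
ee_rot: [-179.6, -29.2, 0.1]
force: [0.1, -0.5, 0.5]
gripper_width: 39.4
```

```bash
python3 st.py
python3 - <<'E'
from wp import *
snap('wrist','w7.png');snap('scene','s7.png')
cv2.imwrite('pics/s7c.png',cv2.resize(cv2.imread('pics/s7.png')[120:290,230:410],None,fx=3.4,fy=3.4,interpolation=cv2.INTER_CUBIC))
E
```

```text
17.9333 [533.02316964 155.97092356 138.22054631] [-1.79555027e+02 -2.91641317e+01  1.31975413e-01] F [ 0.1189327  -0.51072177  0.48056971] Ftool [ 0.33701566  0.50816557 -0.36622011] rel [ 2.39427978 -0.26762077 17.62380645] 39.38314219609442
```

View pics/s7c.png

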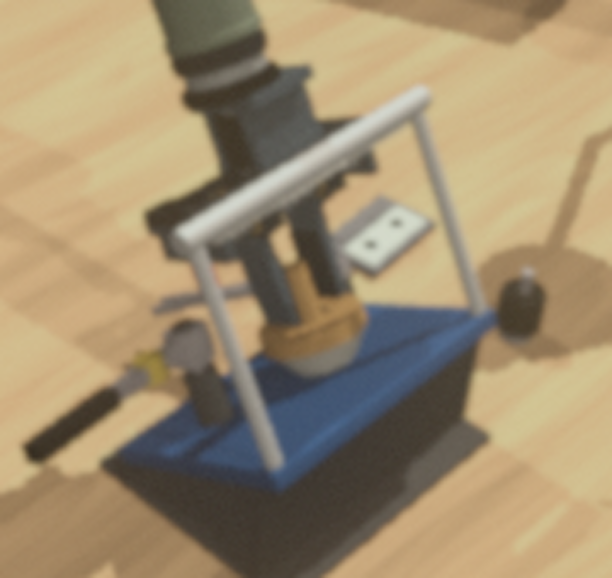

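View pics/w7.png

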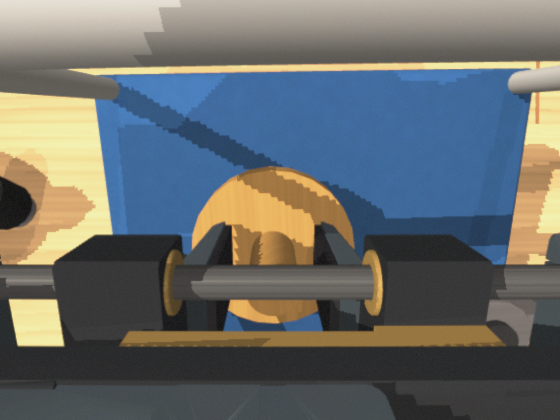

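Emit:
jog_arm(
  deltas=[
    [[0,0,-0.01,0,0.045],[0,0,-0.03,0,0.045],[0,0,-0.06,0,0.045],[-0.01,0,-0.09,0,0.045],[-0.03,0,-0.115,0,0.045],[-0.06,0,-0.13,0,0.045],[-0.08,0,-0.14,0,0.045],[-0.085,0,-0.14,0,0.045],[-0.085,0,-0.14,0,0.045]],
  ],
)

```text
time_s: 18.78
ee_pos: [388.9, 154.4, 219.2]
ee_rot: [-179.5, -29.2, 0.2]
force: [-0.4, 0.6, 0.7]
gripper_width: 45.0
```

```bash
python3 st.py
python3 - <<'E'
from wp import *
import pickle
print(env.state()['qpos'])
im,p=snap('wrist','w8.png');pickle.dump((p,env.state()),open('w8.pkl','wb'))
for l in ['gate_post','bolt_axis','wrench_grip','flywheel_center','wrench_head']: print(l,[(np.round(d['xyz'],1),round(d['conf'],2)) for d in env.look_for('wrist',l)[:2]])
E
```

```text
18.7833 [388.90797734 154.42043962 219.19370587] [-179.54752172  -29.15989596    0.22377871] F [-0.36421227  0.56643953  0.74250532] Ftool [ 0.04566578 -0.57435345 -0.82027509] rel [ 8.87969251e+01 -1.22806891e-01  1.58560467e+02] 44.97788869043811
[ 30.55621232  -6.82484769 126.84487837 -23.750911    36.44217054
 136.5068235 ]
gate_post [(array([472.8, 192.1,  95.9]), 0.78), (array([589.6, 372.7,  49.8]), 0.42)]
bolt_axis [(array([553.4, 113.6,  96.9]), 0.91), (array([442.2, 400.7,   9.5]), 0.45)]
wrench_grip [(array([514.3, -17.9, 141.1]), 0.78)]
flywheel_center []
wrench_head [(array([510.1,  25.9, 135.6]), 0.69)]
```

View pics/w8.png

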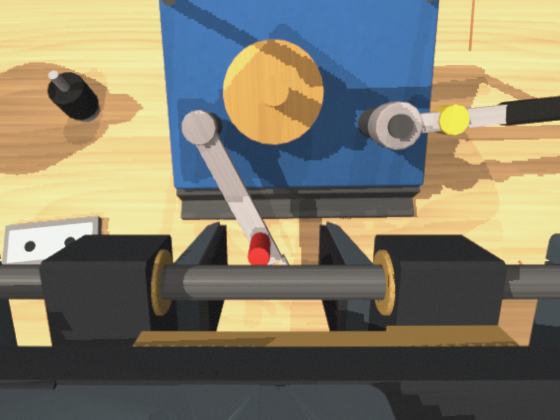

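```bash
cat > fc.py <<'E'
from wp import *
import pickle
from fit import fr
S=np.array([543.7,156.4,124.]); A=0.008; F=fr(A)
def onf(p,uv,h):  # h = height off face (seat at 45)
    o,d=ray(p,uv); n=F[:,2]; P0=S+n*(h-45); t=((P0-o)@n)/(d@n); return F.T@(o+d*t-S)
def tow(q,h): return S+F@np.array([q[0],q[1],h-45.])
E
python3 - <<'E'
from fc import *
p,s=pickle.load(open('w8.pkl','rb'))
for n,uv,h in [('disc',(273,92),38),('pivot@50',(204,148),50),('pivottop',(198,127),66),('barmid',(232,199),50),('barmid2',(251,235),50),('FL',(175,188),0),('FR',(422,188),0),('head',(399,125),80),('headbase',(375,122),40),('knuck',(455,120),66),('hand0',(505,112),66),('edgeTL',(163,0),0),('edgeTR',(438,0),0),('posttop',(259,262),90),('postbase',(259,240),50)]:
    print(n,np.round(onf(p,uv,h),1))
im=cv2.imread('pics/w8.png')
cv2.imwrite('pics/w8c.png',cv2.resize(im[100:290,170:330],None,fx=3.5,fy=3.5,interpolation=cv2.INTER_CUBIC))
E
```

```text
disc [-1.5 -0.7 -7. ]
pivot@50 [-46.6  57.    5. ]
pivottop [-28.8  57.8  21. ]
barmid [-90.4  34.9   5. ]
barmid2 [-123.3   19.1    5. ]
FL [-90.9  97.6 -45. ]
FR [ -91.4 -148.9  -45. ]
head [-27.1 -94.3  35. ]
headbase [-26.1 -87.   -5. ]
knuck [ -23.9 -142.2   21. ]
hand0 [ -17.8 -180.2   21. ]
edgeTL [ 78.9  96.6 -45. ]
edgeTR [  78.1 -146.6  -45. ]
posttop [-132.    10.4   45. ]
postbase [-128.   12.    5.]
```

View pics/w8c.png

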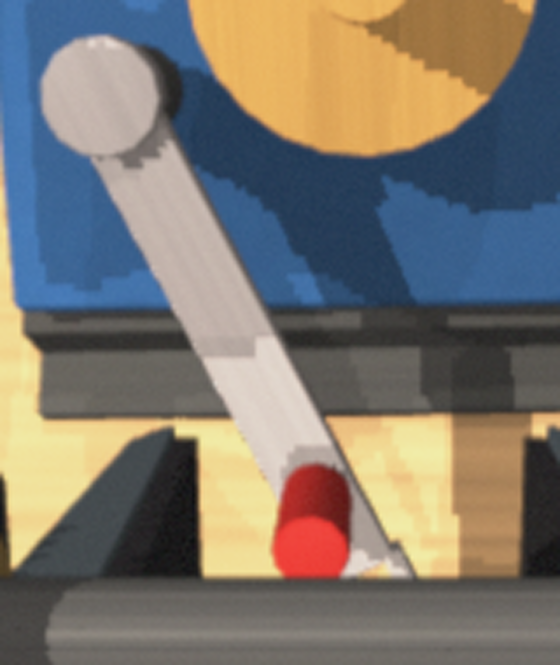

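Run:
```python
from fc import *
p,s=pickle.load(open('w8.pkl','rb'))
q=onf(p,(258.9,256.6),90); print(q, np.arctan2(-28-q[0],60-q[1]), np.hypot(-28-q[0],60-q[1]))
g=1.11; P=(-28-110*np.sin(g),60-110*np.cos(g)); print(P)
wp([tow(P,135),tow(P,72)])
```

```text
[-127.39193285   10.44115016   45.        ] 1.108252970241334 111.06230644810135
(np.float64(-126.52685542480523), np.float64(11.087233158412253))
[389.04077841 166.25028779 138.67885863] tool delta mm [-41.  -11.2  69.2]
[420.53977042 166.5022851   84.11925819] tool delta mm [-40.  -10.9 132.1]
```

Emit:
jog_arm(
  deltas=[
    [[0,0,0.0,-7,0.045],[0,-0.001,0.005,-14,0.045],[-0.002,-0.003,0.01,-21,0.045],[-0.006,-0.005,0.015,-28,0.045],[-0.012,-0.007,0.02,-35,0.045],[-0.018,-0.009,0.028,-42,0.045],[-0.024,-0.011,0.036,-49,0.045],[-0.03,-0.011,0.044,-56,0.045],[-0.035,-0.011,0.052,-63,0.045],[-0.04,-0.011,0.06,-70,0.045],[-0.041,-0.011,0.066,-77,0.045],[-0.041,-0.011,0.069,-84,0.045],[-0.041,-0.011,0.069,-90,0.045],[-0.041,-0.011,0.069,-90,0.045],[-0.041,-0.011,0.069,-90,0.045]],
  ],
)

```text
time_s: 20.33
ee_pos: [388.6, 166.0, 138.6]
ee_rot: [150.9, -0.4, 90.2]
force: [-0.1, 0.9, 0.2]
gripper_width: 44.9
```

Run:
```python
from fc import *
s=env.state(); print(s['time_s'],s['qpos'],s['ee_pos'],s['ee_rot'],s['force'])
im,p=snap('wrist','w9.png');pickle.dump((p,env.state()),open('w9.pkl','wb'))
print(F.T@RR(s['ee_rot']))
g=1.11; P=(-28-110*np.sin(g),60-110*np.cos(g)); wp([tow(P,135),tow(P,72)])
```

```text
20.3333 [ 32.66498049   1.00438541 134.4734764  -38.84600409  24.05737486
  65.59120478] [388.56345313 165.99195282 138.62139252] [150.89096469  -0.44028838  90.16894288] [-0.1181734   0.87634828  0.21028631]
[[ 0.00821669  0.99984591 -0.01551275]
 [ 0.99995772 -0.00815157  0.00425639]
 [ 0.00412928 -0.01554706 -0.99987061]]
[389.04077841 166.25028779 138.67885863] tool delta mm [0.2 0.4 0.3]
[420.53977042 166.5022851   84.11925819] tool delta mm [-0.1  1.4 63.3]
```

View pics/w9.png

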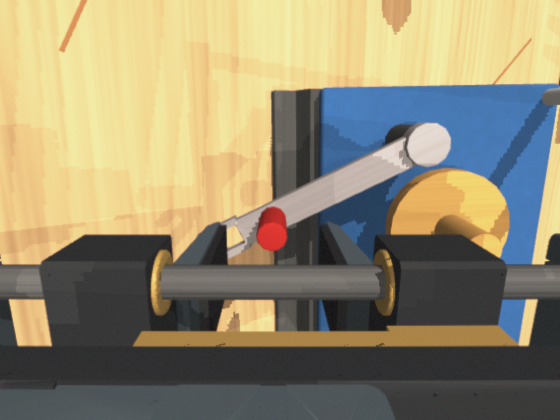

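Run:
```python
from fc import *
p,s=pickle.load(open('w9.pkl','rb'))
print(onf(p,(272,233),90), F.T@(s['ee_pos']-S))
```

```text
[-127.67785334   13.17030672   45.        ] [-126.93871109   10.86818755   90.34011612]
```

Emit:
jog_arm(
  deltas=[
    [[0.001,0.001,0.01,0,0.045],[0.001,0.001,0.03,0,0.045],[0.001,0.001,0.048,0,0.045],[0.001,0.001,0.058,0,0.045],[0.001,0.001,0.062,0,0.04],[0.001,0.001,0.062,0,0.03],[0.001,0.001,0.062,0,0.015],[0.001,0.001,0.062,0,0.01],[0.001,0.001,0.062,0,0.01],[0.001,0.001,0.062,0,0.01]],
  ],
  grip_force=15,
)

```text
time_s: 21.22
ee_pos: [418.2, 167.0, 85.0]
ee_rot: [150.9, -0.3, 90.3]
force: [-2.2, -0.6, -2.1]
gripper_width: 17.7
```

Run:
```python
from fc import *
s=env.state(); print(s['time_s'],s['qpos'],s['gripper_width'],s['force']); M=RR(s['ee_rot'])
c=F.T@(s['ee_pos']-S); print('face pos',c)
g0=np.arctan2(-28-c[0],60-c[1]); print(g0,np.hypot(-28-c[0],60-c[1]))
for g in np.linspace(g0,0,9): 
    d=np.array([-110*np.sin(g)+110*np.sin(g0),-110*np.cos(g)+110*np.cos(g0),0]); print(round(g,2),np.round(M.T@F@d,1))
```

```text
21.2167 [ 29.86694726   9.61559817 136.52605287 -60.42716738  15.69912323
  85.98670115] 17.71143548594178 [-2.22272849 -0.60552158 -2.13325496]
face pos [-128.07616948   11.56264193   28.91317445]
1.1200264693857696 111.1819110977612
1.12 [0. 0. 0.]
0.98 [-13.3   7.7  -0.2]
0.84 [-25.4  17.2  -0.4]
0.7 [-36.1  28.3  -0.6]
0.56 [-45.1  40.8  -0.8]
0.42 [-52.2  54.4  -1.1]
0.28 [-57.4  68.9  -1.3]
0.14 [-60.6  84.   -1.6]
0.0 [-61.5  99.3  -1.8]
```

Emit:
jog_arm(
  deltas=[
    [[-0.0065,0.0035,0,0,0.01],[-0.0133,0.0077,0,0,0.01],[-0.0195,0.0122,0,0,0.01],[-0.0254,0.0172,0,0,0.01],[-0.031,0.0226,-0.0005,0,0.01],[-0.0361,0.0283,-0.0005,0,0.01],[-0.0408,0.0344,-0.0005,0,0.01],[-0.0451,0.0408,-0.001,0,0.01],[-0.0489,0.0475,-0.001,0,0.01],[-0.0522,0.0544,-0.001,0,0.01],[-0.055,0.0616,-0.001,0,0.01],[-0.0574,0.0689,-0.0013,0,0.01],[-0.0592,0.0764,-0.0015,0,0.01],[-0.0606,0.084,-0.0016,0,0.01]],
  ],
)

```text
time_s: 22.38
ee_pos: [489.0, 105.0, 125.2]
ee_rot: [151.3, -0.1, 90.3]
force: [-3.9, -4.7, -2.2]
gripper_width: 18.0
```

```bash
cat > gs.py <<'E'
from fc import *
s=env.state(); print(s['time_s'],s['qpos'],s['gripper_width'],s['force']); M=RR(s['ee_rot'])
c=F.T@(s['ee_pos']-S); print('face pos',c,'Fface',F.T@s['force'])
print(np.arctan2(-28-c[0],60-c[1]),np.hypot(-28-c[0],60-c[1]))
E
python3 gs.py
```

```text
22.3833 [ 15.26891056   8.20406631 128.62518937 -25.10223751  16.77112817
  37.44751125] 17.96687018644715 [-3.87427569 -4.69956824 -2.20891654]
face pos [-47.12567526 -50.98346678  28.58000288] Fface [-4.49213129 -4.66842398  0.04289609]
0.17065291242305075 112.61936491301445
```

Emit:
jog_arm(
  deltas=[
    [[-0.0003,0.005,0,0,0.01],[-0.0006,0.01,0,0,0.01],[-0.0009,0.014,0,0,0.01],[-0.0009,0.017,0,0,0.01],[-0.0009,0.019,0,0,0.01],[-0.0009,0.019,0,0,0.01]],
  ],
)

```text
time_s: 22.88
ee_pos: [505.2, 104.7, 134.4]
ee_rot: [151.3, -0.2, 90.2]
force: [-8.4, -2.4, 1.1]
gripper_width: 18.0
```

```bash
python3 gs.py
```

```text
22.8833 [ 14.52329208   8.59119779 126.17102461 -21.4063184   18.44803433
  33.07299602] 17.962506616675256 [-8.40939434 -2.40054417  1.0581469 ]
face pos [-28.53706173 -51.36942926  28.49601922] Fface [-6.77007391 -2.33319292  5.13054679]
0.004822306913888318 111.37072420101714
```

Emit:
jog_arm(
  deltas=[
    [[0,0.001,0,0,0.01],[0,0.002,0,0,0.01],[0,0.002,0,0,0.01]],
  ],
)

```text
time_s: 23.13
ee_pos: [505.3, 104.7, 134.4]
ee_rot: [151.5, -0.2, 90.2]
force: [-12.5, -0.4, 1.0]
gripper_width: 17.7
```

```bash
python3 gs.py
python3 - <<'E'
from fc import *
im,p=snap('wrist','w10.png');pickle.dump((p,env.state()),open('w10.pkl','wb'))
E
```

```text
23.1333 [ 14.49938882   8.6304982  126.02898175 -21.02810161  18.69958234
  32.68921981] 17.749858608229452 [-12.49952582  -0.37336794   1.01285012]
face pos [-28.46010118 -51.41491043  28.41350871] Fface [-10.32072218  -0.27336085   7.12821031]
0.004129595952958148 111.41586044248356
```

View pics/w10.png

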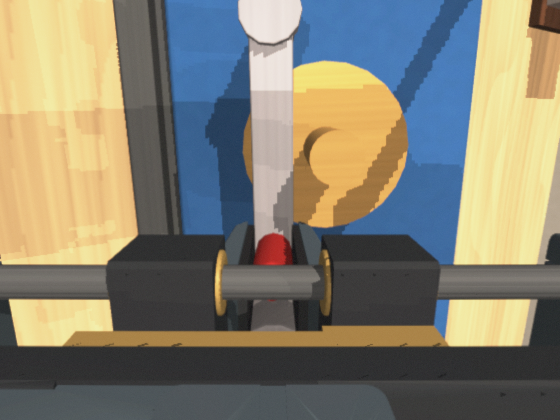

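Emit:
jog_arm(
  deltas=[
    [[0,0,0,0,0.02],[0,-0.001,0,0,0.03],[0,-0.002,0,0,0.036],[0,-0.002,0,0,0.036],[0,-0.002,-0.01,0,0.036],[0,-0.002,-0.035,0,0.036],[0,-0.002,-0.07,0,0.036],[0,-0.002,-0.095,0,0.02],[0,-0.002,-0.11,0,0.005],[0,-0.002,-0.11,0,0.0]],
  ],
)

```text
time_s: 24.02
ee_pos: [455.8, 106.0, 237.1]
ee_rot: [150.4, -0.5, 90.4]
force: [0.2, 0.7, -0.5]
gripper_width: 18.7
```

```bash
python3 gs.py
python3 - <<'E'
from fc import *
im,p=snap('wrist','w11.png');pickle.dump((p,env.state()),open('w11.pkl','wb'))
snap('top','t11.png')
for l in ['wrench_grip']: print(l,[(np.round(d['xyz'],1),round(d['conf'],2)) for d in env.look_for('top',l)[:2]])
cv2.imwrite('pics/t11c.png',cv2.resize(cv2.imread('pics/t11.png')[150:280,170:380],None,fx=3.5,fy=3.5,interpolation=cv2.INTER_CUBIC))
E
```

```text
24.0167 [ 16.83597156  -4.07872737 121.83126164 -13.56012207  34.28062388
  25.91143937] 18.71240665880791 [ 0.17503934  0.7331685  -0.46032862]
face pos [-19.90596056 -49.71677801 142.09132522] Fface [-0.07350116  0.73174474 -0.48910579]
-0.07363872579270779 110.014930125813
wrench_grip [(array([519.3, -37.6, 140.5]), 0.69), (array([ 482.4, -337.7,   24.8]), 0.36)]
```

View pics/w11.png

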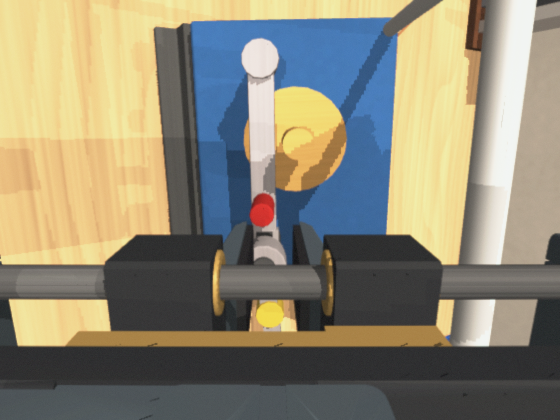

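View pics/t11c.png

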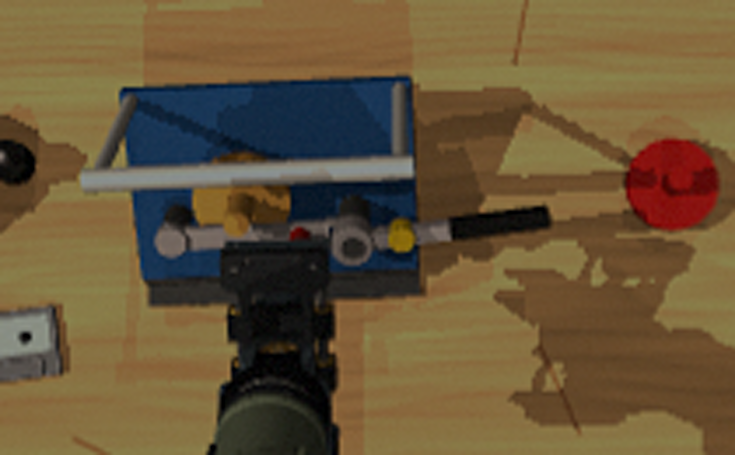

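Run:
```python
from fc import *
s=env.state(); print(s['ee_pos'],s['gripper_width'])
for q,h in [((20,-220),187),((20,-220),66)]: print(tow(q,h)); wp([tow(q,h)])
p,_=pickle.load(open('w11.pkl','rb'))
print(onf(p,(270,314),76),onf(p,(268,245),80))
pt=env.camera_params('top')
for n,uv,h in [('hand in',(450/3.5+170,228/3.5+150),75),('hand out',(549/3.5+170,217/3.5+150),75),('bolt',(352/3.5+170,246/3.5+150),80)]: print(n,onf(pt,uv,h))
```

```text
[454.97404763 105.25980298 232.14240225] 7.118066017187012
[491.78220704 -64.02239139 256.97560734]
[491.78220704 -64.02239139 256.97560734] tool delta mm [-169.3   43.9   -5.3]
[552.28027105 -63.53839655 152.18653348]
[552.28027105 -63.53839655 152.18653348] tool delta mm [-169.9   45.7  115.7]
[ -22.88671885 -136.00533066   31.        ] [-23.93844636 -76.18710953  35.        ]
hand in [ -14.72391904 -176.35546364   30.        ]
hand out [  -7.339302   -258.49861396   30.        ]
bolt [-26.2720176  -94.42979412  35.        ]
```

Emit:
jog_arm(
  deltas=[
    [[-0.012,0.003,0,0,0],[-0.04,0.012,-0.002,0,0],[-0.075,0.022,-0.004,0,0],[-0.11,0.033,-0.005,0,0],[-0.14,0.042,-0.005,0,0],[-0.162,0.047,-0.003,0,0],[-0.17,0.049,0.01,0,0],[-0.17,0.05,0.035,0,0],[-0.17,0.05,0.065,0,0],[-0.17,0.05,0.08,0,0],[-0.17,0.05,0.08,0,0],[-0.17,0.05,0.08,0,0]],
  ],
)

```text
time_s: 25.17
ee_pos: [538.2, -64.0, 183.5]
ee_rot: [151.1, -0.4, 90.3]
force: [-0.2, -0.2, 0.6]
gripper_width: 0.6
```

```bash
python3 gs.py
python3 - <<'E'
from fc import *
im,p=snap('wrist','w12.png');pickle.dump((p,env.state()),open('w12.pkl','wb'))
snap('scene','s12.png')
cv2.imwrite('pics/s12c.png',cv2.resize(cv2.imread('pics/s12.png')[120:300,190:400],None,fx=3.2,fy=3.2,interpolation=cv2.INTER_CUBIC))
wp([tow((24,-220),66)])
E
```

```text
25.1667 [-11.57112293   6.55453604 119.47437234  13.79972717  26.3452072
 -22.67257856] 0.6366548590795845 [-0.1738811  -0.193068    0.57021527]
face pos [  23.50423833 -220.37844193   55.18512272] Fface [ 0.1331894  -0.19167079  0.58153094]
-0.1816700734290774 285.069741059887
[555.74426181 -63.51068404 154.18653348] tool delta mm [ 0.3 -0.7 36. ]
```

View pics/w12.png

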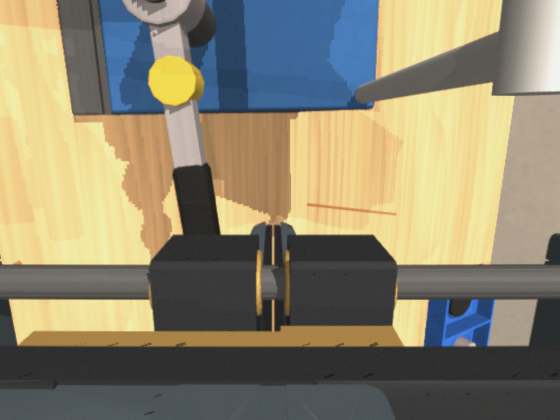

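View pics/s12c.png

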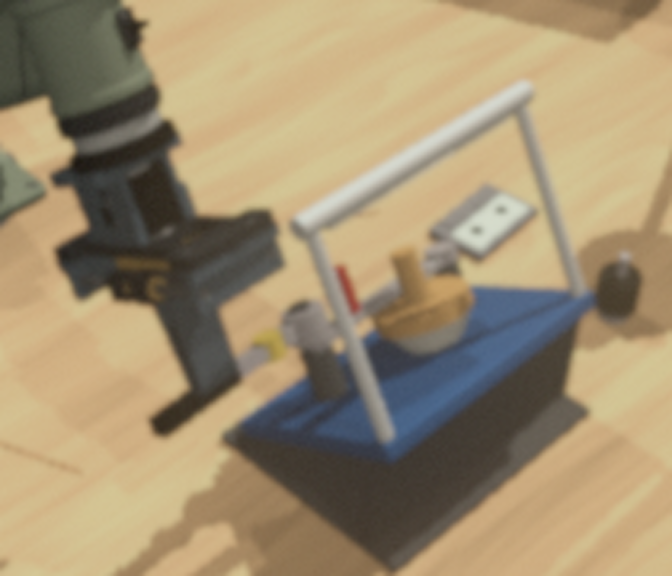

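Emit:
jog_arm(
  deltas=[
    [[0,0,0.01,0,0],[0,0,0.024,0,0],[0,0,0.033,0,0],[0,0,0.036,0,0],[0,0,0.036,0,0],[0,-0.005,0.036,0,0],[0,-0.012,0.036,0,0],[0,-0.02,0.036,0,0],[0,-0.028,0.036,0,0],[0,-0.036,0.036,0,0],[0,-0.044,0.036,0,0],[0,-0.052,0.036,0,0],[0,-0.06,0.036,0,0]],
  ],
)

```text
time_s: 26.35
ee_pos: [503.8, -64.0, 125.5]
ee_rot: [150.7, -0.4, 90.3]
force: [2.9, 0.7, 2.4]
gripper_width: 0.3
```

```bash
python3 gs.py
python3 - <<'E'
from fc import *
im,p=snap('wrist','w13.png')
E
```

```text
26.35 [-12.67989479   8.55397319 128.41001165  24.84618378  15.86888809
 -35.18929305] 0.2886254021154193 [2.85163932 0.66808384 2.350985  ]
face pos [ -35.30869786 -220.11233685   22.14150132] Fface [3.64963414 0.64524959 0.60756639]
0.026086105490890046 280.2076699898723
```

View pics/w13.png

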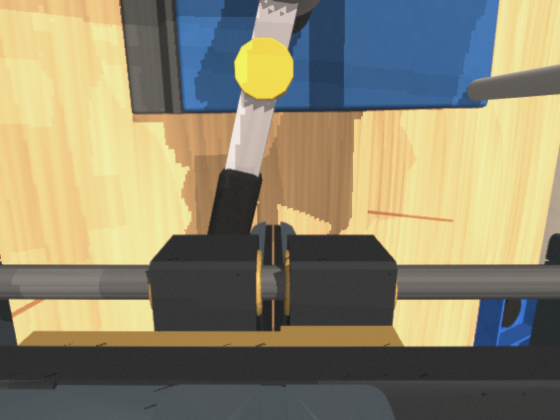

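Emit:
jog_arm(
  deltas=[
    [[0,-0.006,0,0,0],[0,-0.012,0,0,0],[0,-0.018,0,0,0],[0,-0.024,0,0,0],[0,-0.028,0,0,0],[0,-0.032,0,0,0]],
  ],
)

```text
time_s: 26.9
ee_pos: [476.4, -64.2, 110.1]
ee_rot: [150.7, -0.3, 90.3]
force: [7.2, 0.7, 3.3]
gripper_width: 0.5
```

```bash
python3 gs.py
```

```text
26.9 [-13.7472985    7.9764539  132.63195981  33.27628977  13.00124906
 -44.73356649] 0.5049997525886775 [7.22937485 0.65538796 3.32299273]
face pos [ -66.75581942 -220.06951716   22.51409993] Fface [ 7.92665891  0.5975326  -0.73939716]
0.1375060289843393 282.73830299788153
```

Emit:
jog_arm(
  deltas=[
    [[0,-0.003,0,0,0],[0,-0.006,0,0,0],[0,-0.009,0,0,0],[0,-0.012,0,0,0]],
  ],
)

```text
time_s: 27.23
ee_pos: [470.8, -66.2, 107.6]
ee_rot: [150.2, -0.1, 90.1]
force: [9.9, -0.4, 5.5]
gripper_width: 0.4
```

Emit:
jog_arm(
  deltas=[
    [[0,-0.003,0,0,0],[0,-0.006,0,0,0],[0,-0.006,0,0,0]],
  ],
)

```text
time_s: 27.48
ee_pos: [459.7, -63.7, 100.7]
ee_rot: [150.9, -0.4, 90.3]
force: [-0.5, 0.1, -0.5]
gripper_width: 0.5
```

```bash
python3 gs.py
python3 - <<'E'
from fc import *
im,p=snap('wrist','w14.png')
E
```

```text
27.4833 [-14.44230476   7.76199846 135.08714631  40.18799353  11.63535608
 -52.4080024 ] 0.5071118473064516 [-0.51499367  0.067164   -0.47055375]
face pos [ -85.9549756  -219.406287     22.68685049] Fface [-0.68079488  0.07128175 -0.15029156]
0.20452168516578123 285.3535568568687
```

View pics/w14.png

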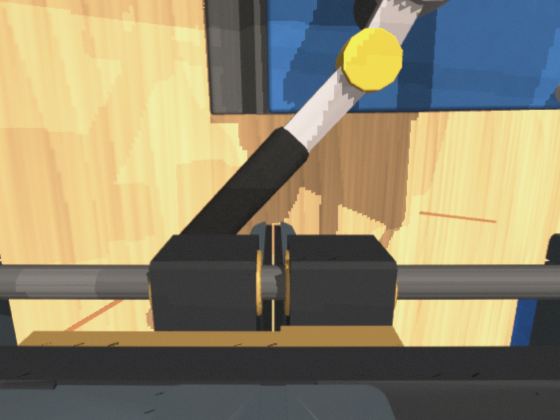

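Emit:
jog_arm(
  deltas=[
    [[0,0.008,0,0,0],[0,0.02,0,0,0],[0,0.025,-0.015,0,0],[0,0.025,-0.045,0,0],[0,0.025,-0.08,0,0],[0,0.025,-0.11,0,0],[0,0.025,-0.12,0,0],[0,0.025,-0.12,0,0],[0,0.025,-0.12,0,0]],
  ],
)

```text
time_s: 28.28
ee_pos: [422.7, -64.7, 217.2]
ee_rot: [150.9, -0.4, 90.3]
force: [-0.2, -0.0, -0.0]
gripper_width: 0.3
```

```bash
python3 gs.py
python3 - <<'E'
from fc import *
im,p=snap('wrist','w15.png');im,_=snap('top','t15.png');snap('scene','s15.png')
pickle.dump(p,open('w15.pkl','wb'))
cv2.imwrite('pics/t15c.png',cv2.resize(cv2.imread('pics/t15.png')[150:280,150:420],None,fx=2.9,fy=2.9,interpolation=cv2.INTER_CUBIC))
cv2.imwrite('pics/s15c.png',cv2.resize(cv2.imread('pics/s15.png')[120:300,190:400],None,fx=3.2,fy=3.2,interpolation=cv2.INTER_CUBIC))
E
```

```text
28.2833 [-16.51744869  -6.92733776 127.22321293  15.70138653  32.75529382
 -27.96095855] 0.3490232452490704 [-0.18738159 -0.02441294 -0.0342525 ]
face pos [ -59.76048529 -220.1048186   142.06903014] Fface [-0.17956741 -0.02291312  0.06412191]
0.11290563683004341 281.8996946188637
```

View pics/w15.png

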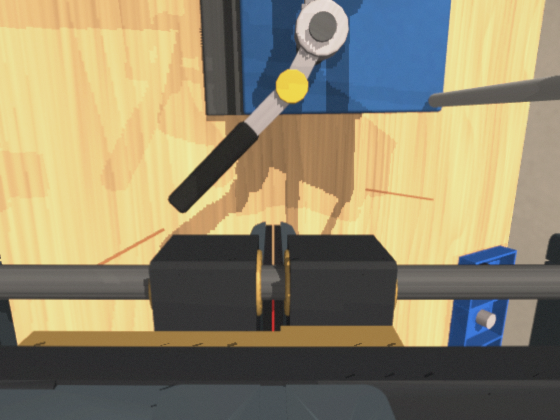

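View pics/t15c.png

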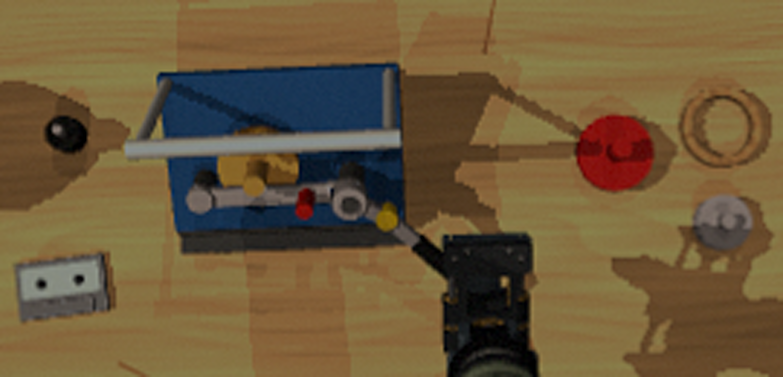

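View pics/s15c.png

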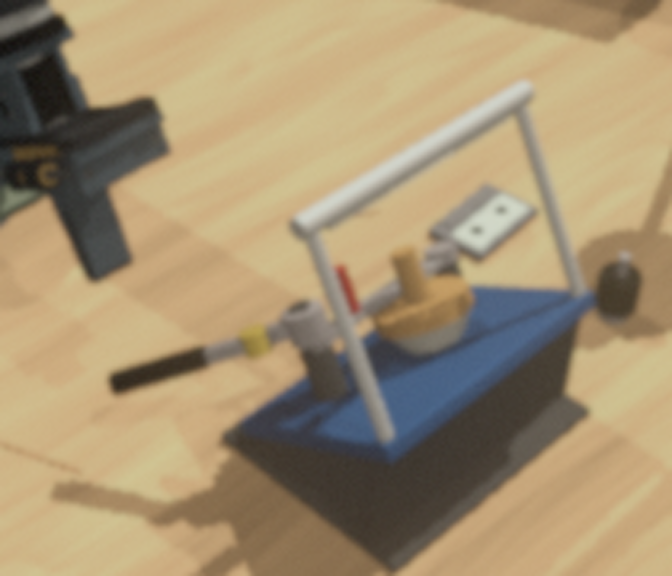

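Run:
```python
from fc import *
p=pickle.load(open('w15.pkl','rb'))
b=onf(p,(322,26),80);k=onf(p,(292,86),77);h0=onf(p,(249,131),75);h1=onf(p,(180,202),75)
print(b,k,h0,h1)
an=lambda d:np.arctan2(d[0],-d[1])
print('arm',an(k-b),'handle',an(h1-h0),an(h1-k),'dist',np.hypot(*(k-b)[:2]),'head',.25-an(k-b),'fold',an(k-b)-an(h1-k))
```

```text
[-28.17178367 -95.15178274  35.        ] [ -47.47895693 -132.46914839   32.        ] [ -77.85918148 -162.8051823    30.        ] [-130.68908785 -214.75300924   30.        ]
arm -0.47745293358266383 handle -0.7938165416969669 -0.7909951061726176 dist 42.016100702591245 head 0.7274529335826638 fold 0.31354217258995376
```

Head is at about 0.73 rad and the fold at about 0.31 rad, so the wrench has tripped. The robot is clear of everything, so I'm handing the job in.

```bash
python3 -c "
from workcell import env
print(env.job_done()); print(env.state()['time_s'])"
```

```text
the job is handed in; nothing more can be done
None
the job is handed in; nothing more can be done
```

I finished the whole job and handed it in at about 28.4 s of the 61 s allowed. No verdict came back, so the results below are my own checks.

**What I did**
- **Flywheel:** I gripped the brass one by its hub, not the red look-alike. The jog can't tilt the tool, so I tilted it about 29° by repeatedly pulling the arm past its full reach. I then set the flywheel into the cup square to the slope and let go.
- **Gate:** I swung it shut by its red post. At the stop, pushing harder raised the force to about 10 N without moving it.
- **Wrench:** I pushed the handle clockwise until the bolt stopped and the joint tripped, then backed the arm clear.

**Last checks**
- **Flywheel:** right after release, its disc measured about 2 mm from the seat in the wrist picture. After that I only checked by eye, and it still looked level in the cup with the gate across it.
- **Gate:** it measured about 0.00 rad at the stop, before I let go of the post. It still looked shut in the last pictures.
- **Wrench:** the head is at about 0.73 rad and the fold at about 0.31 rad. The push force fell to zero when it tripped.
- **Bystanders:** the cassette, chrome pulley and rubber roller look unmoved, and the force on the tool is about 0.

**What disagreed or could count against it**
- **Joint 3 limit:** during the tilting it read as low as 12.265° against the listed limit of 12.27°. I can't rule out that this counts as passing its range.
- **Measured positions:** the scene camera's fit of the jig was off by up to 4 pixels. The held flywheel appeared 2–3 mm off in the wrist picture, and I allowed for that when placing it.

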